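Gauge an inclined bore and present the gauge for reading

TASK

First turn the round stage by its black peg until its red line meets the white mark on the grey base. Then take the green-handled gauge from its blue rest, push its rod into the brass sleeve until the collar stops against the mouth, draw it out again, and hold its tip in the middle of the green light beam of the cream reader, the rod level and pointing straight in from the front. Finish still holding it there, steady, clear of everything else; leave the stage on its mark and the ring gauge, the spare sleeve and the wooden case where they are.

Things in the scene. Friction and masses are not known exactly. Their poses are not given: they have to be found in the camera images.
- stage_base: Grey round fixed base of the rotary stage, 190 mm across, 22 mm high, standing on the bench. Origin: centre of its underside; z up, on the stage's turning axis; its x axis points to its white mark.
- white_mark (a point): Inner end of the white radial mark (15 x 5 mm) on the top of the base's rim, 81 mm from the turning axis, 22 mm above the bench.
- stage (a joint): Turn of the aluminium disc (156 mm across, top 34 mm above the bench) about stage_base's z, rad, counter-clockwise from above; 0: red line at the white mark; range -0.4 to 1.6; starts at 0.5 to 1.2. Friction of 0.12 N m keeps it where it is left. It carries the black peg, the red line and the brass sleeve.
- red_line (a point): Outer end of the radial red line (24 x 5 mm) on top of the disc, 77 mm from the axis, beneath and outside the sleeve's mouth. It turns with the disc.
- peg (a point): Point on the axis of the disc's upright black round peg, 14 mm in diameter, 17 mm below its top and 62 mm above the bench, 62 mm from the turning axis, across from the red line. Grip it from above, fingers closing tangentially, and lead it round in an arc. Axes: the disc's, x from the turning axis to the red line, z up.
- sleeve_mouth (a point): Mouth of the brass tube fixed on the disc, centred over the turning axis: 36 mm across, bore 16 mm, 80 mm long, open at both ends, inclined 25 degrees, its mouth high and on the red line's side. This point: centre of the mouth (99 mm above the bench, 36 mm out from the turning axis); z axis along the bore, outward and up out of the mouth.
- gauge: Loose gauge, 0.14-0.27 kg: green handle 16 x 16 x 90 mm, dark collar 28 mm across, 6 mm thick, steel rod 12 mm across, 65 mm long, last 7 mm tapered to 6 mm. Origin: on the axis at the collar's rod-side face; x axis to the tip; handle x = -6 to -96 mm; mass centre near -28 mm. Lies level, axis 55 mm above the bench. Grip from above at x = -45 mm, closing along y; free below down to 8 mm.
- gauge_tip (a point): End of the gauge's rod, on its axis, 65 mm from the gauge's origin; axes as the gauge's.
- rest: Blue fixed rest: a plate 150 x 60 x 8 mm with two saddle posts 12 mm thick, at its x = -40 mm (under the handle's rear) and x = 75 mm (under the rod); their cheeks reach 57 mm above the bench, so the gauge lifts straight up. Origin: underside, below the place to grip the handle; x axis in the direction of the gauge's tip.
- reader: Cream fixed optical reader, U-shaped: base 75 x 190 x 30 mm and two towers 55 (x) x 45 (y) mm, 185 mm high, with facing round windows; the free gap between the towers is 90 mm wide. Origin: centre of its underside; x axis from its open front side (towards the robot) through the gap to the back; y from tower to tower, along the beam; z up.
- beam_centre (a point): Middle of the green light beam, halfway between the two windows, 150 mm above the bench, straight above the reader's origin. The beam is light only and can be entered. The gauge's tip goes here, its rod along the reader's x.
- ring_gauge: Loose steel ring 64 mm across, 20 mm high, bystander. Origin: centre of its underside.
- spare_sleeve: Loose brass flanged sleeve 44 mm across, 55 mm high, standing, bystander. Origin: centre of its underside.
- block_case: Loose closed wooden case 60 x 90 x 30 mm, bystander. Origin: centre of its underside.
Not all that is in view belongs to the job. What is meant by the gauge is not orange or pink, and is the smaller of those in its own colour.

How it is judged:
By the outcome, as a careful person would: the job done as asked, in the order asked, and still so for the second after the job is handed in, while the arm keeps its last pose, push and grip.
It also fails if it takes over 66 s, if anything falls off the work surface, if the arm or the gripper's body presses on something with over 40 N, if the wrist force passes 120 N, or if a joint passes its speed limit or range.

ROBOT

A 6-joint arm with a two-finger parallel gripper is mounted at the origin on the work surface. World frame = base frame: x ahead of the robot, y to its left, z up, the work surface at z = 0. Lengths are in mm, angles in rad, forces in N, time in s.
With the tool pointing down it reaches from about 275 to 1000 mm from the base axis. Payload 8.4 kg.
Tool frame: the origin (TCP) lies at the very end of the fingers, on their centre line; the grasp point (between the pads) lies 19 mm behind it; z points along the fingers, y is the direction in which the jaws open and shut (so a half turn about z gives the same grasp; the last joint's range is limited). The gripper opens to 85 mm and grips with 20 to 120 N. Pads are 22 mm wide; open, the fingers measure 114 mm over their backs; the gripper's body (76 mm by 85 mm) begins 54 mm behind the grasp point. The pads swing forward as they close: fully open they stand 13 mm farther back than shut.
Start: joints at [1.249, 0.353, 1.633, -0, 1.155, -0.002], TCP at [196.484, 593.314, 207.681] pointing down, gripper open.
Joint ranges: [-2.63, 2.63], [-0.92, 2.1], [0.06, 2.66], [-1.3, 4.44], [0, 2.69], [-3.02, 3.02]. Speed limits (rad/s): [2.22, 2.22, 2.79, 3.14, 3.14, 3.14].

INTERFACE

Orientations are given as [roll, pitch, yaw] about the fixed x, y, z axes, in that order (R = Rz(yaw) Ry(pitch) Rx(roll)).
In Python, from rig import r gives the robot as it stands.
- The arm moves only by the tool move_arm, never from a script. Its argument "increments" is a list of rows, each an object of numbers: "tx", "ty", "tz": the shift along the tool's x, y, z in cm; "rx", "ry", "rz": the turn, a rotation vector about the tool's x, y, z in degrees; "gripper": the gripper's target within -1 to 1 (fully open at 1, half-way at 0, shut at -1). A call has 1 to 12 rows; each row shifts and turns the commanded pose from where the row before left it, along the tool's axes as they then stand; what a row does not reach is not made up. A row lasts 1/10 s, in which the tool goes at most 50 mm and 8.59 degrees, less where a joint would pass 70% of its speed; a pose out of reach is approached as far as the arm can. A call is refused whole if a number of a shift passes 5 or a number of a turn 8.59, either way. A call with a gripper value outside its range is refused whole. The fingers move at their own pace and stop on an object; "squeeze" is the grip in N (left out, the last holds). Time passes only in rows, so rows that do not move let the fingers close. It gives the time, the measured TCP pose, the force and the opening at its end, in the units of the state.
- r.sense(): the state, without advancing time (a new reading comes with each control period).
- r.grab_frame(name): name is "scene" or "top" or "wrist"; returns (picture, depth): 384x512x3 uint8, red, green, blue; 384x512 float32, mm along the optical axis (not along the pixel's ray), 0 where there is no reading.
- r.camera_model(name): a dict with "fx", "fy", "cx", "cy" (pixels), "R" (3x3) and "t" (3): a world point X has camera coordinates R X + t; the wrist camera has in their place "hand_eye" (4x4, takes a point from camera to tool coordinates, whose origin is the TCP and whose axes are the flange's). Camera axes: x right, y down, z forward; pixel columns grow to the right and rows downward; lengths in mm; the calibration is good to about 2 mm. A picture is of the moment at which its call begins: read the wrist's pose just before it. camera_model takes no time and is no camera call.
- r.sign_off(): hands the job in, once; it reports no verdict.
Trained networks look in the newest picture that a camera, given by its name, has taken for a name from the list of things; names that differ only in an ending like _2 or _b are one class to them, and where a whole thing is asked for, a point or a joint stands for the part that bears it (a point fixed in the world has none). Each returns a list of dicts, best first, with "confidence" (0 to 1); they miss things now and then, are a little off and sometimes report something else, mostly with a low value. They report only what shows in the picture. A call takes as long as a camera call. They do not tell look-alikes from the thing itself.
- r.cut_out(query, camera): "mask" (384x512 bool, what is visible of it) and "bbox" ([left, top, right, bottom] in pixels, round what is visible of it).
- r.place_of(query, camera): "location" ([row, column] in pixels: a listed point, or the origin of a listed thing).
The state is a dict: "clock": time; "qpos": joint angles; "qvel": joint speeds; "joint_efforts": joint torques, N m; "eef_pos": TCP position; "tcp_rot": TCP orientation; "contact_force": force on the tool from outside, world axes, zero at the start; "wrist_torque": the same for the moment, N m; "opening": opening from 0.0 (shut) to 1.0 (fully open).
Only numpy, scipy, OpenCV 4.12 (cv2) and the standard library are available. Lean on these libraries where they do the work, as an engineer would, in place of code of your own. Each camera call takes 0.05 s, during which the arm holds its last target. There are 200 camera calls.

## Working session

There is one attempt and no reset: what is moved stays moved. The work goes in short steps, Python scripts to look and compute and a tool call to move; the robot and the scene stay as the last step left them, time stands still between calls to the robot, and variables do not carry over. Pictures are saved under pics/ and viewed, about 8 in all and at most 12, crops included, and the job is handed in when it is done.

Besides the shell and the picture viewer there is one more tool, called after ">>>" as a command line: name --argument value ..., lists and objects as JSON in quotes. move_arm: Moves the arm, as the interface text tells. Its arguments: {"type":"object","properties":{"increments":{"type":"array","items":{"type":"object","properties":{"tx":{"type":"number"},"ty":{"type":"number"},"tz":{"type":"number"},"rx":{"type":"number"},"ry":{"type":"number"},"rz":{"type":"number"},"gripper":{"type":"number"}}}},"squeeze":{"type":"number"}},"required":["increments"]}

```bash
mkdir -p pics; ls
cat > h.py <<'E'
import numpy as np, cv2
from scipy.spatial.transform import Rotation as Ro
from rig import r
def cam(name):
    m=r.camera_model(name)
    K=np.array([[m['fx'],0,m['cx']],[0,m['fy'],m['cy']],[0,0,1]])
    if 'R' in m: return K,np.array(m['R']),np.array(m['t'])
    s=r.sense(); he=np.array(m['hand_eye'])
    T=np.eye(4); T[:3,:3]=Ro.from_euler('xyz',s['tcp_rot']).as_matrix(); T[:3,3]=s['eef_pos']
    W=np.linalg.inv(T@he); return K,W[:3,:3],W[:3,3]
def ray(c,row,col):
    K,R,t=c; d=R.T@np.linalg.solve(K,[col,row,1]); return -R.T@t,d
def atz(c,row,col,z):
    o,d=ray(c,row,col); return o+d*(z-o[2])/d[2]
def pts(c,depth,mask):
    K,R,t=c; v,u=np.nonzero(mask&(depth>0)); z=depth[v,u]
    P=np.stack([(u-K[0,2])/K[0,0]*z,(v-K[1,2])/K[1,1]*z,z],1); return (P-t)@R
def proj(c,X):
    K,R,t=c; p=K@(R@np.array(X)+t); return p[:2]/p[2]
E
python3 - <<'E'
from h import *
s=r.sense(); print(s)
ims=[]
for n in ('scene','top'):
    im,d=r.grab_frame(n); cv2.imwrite(f'pics/{n}0.png',im[...,::-1]); np.save(f'{n}_d.npy',d)
    c=cam(n); print(n,-c[1].T@c[2])
    for q,z in (('stage_base',0),('white_mark',22),('red_line',34),('peg',62),('sleeve_mouth',99),('gauge',55),('gauge_tip',55),('rest',0),('reader',0),('beam_centre',150),('ring_gauge',0),('spare_sleeve',0),('block_case',0)):
        for o in r.place_of(q,n)[:4]:
            print(q,round(o['confidence'],2),np.round(o['location'],1),np.round(atz(c,*o['location'],z),1))
E
```

```text
pics
{'clock': 0.0, 'qpos': array([ 1.24857789e+00,  3.53681828e-01,  1.63418047e+00,  3.60328562e-05,
        1.15515130e+00, -2.41562317e-03]), 'qvel': array([ 1.52717056e-03,  7.05140996e-05,  2.55101922e-05,  9.59088106e-04,
       -6.02206515e-05, -9.42788998e-05]), 'joint_efforts': array([-2.94482954e-03, -6.05255628e+01, -3.42058146e+01, -2.91840161e-04,
        9.85336985e-03, -2.07522464e-05]), 'eef_pos': array([196.3193665 , 592.81574563, 206.92082623]), 'tcp_rot': array([-3.14017179e+00, -3.63765366e-05,  2.82177524e+00]), 'contact_force': array([ 0.2906293 , -0.35229012,  0.41187281]), 'wrist_torque': array([0.06404349, 0.0260671 , 0.00359854]), 'opening': 1.0026664340098317}
scene [1293.18428478 -457.83928896 1302.34274255]
stage_base 0.92 [176.3 343.6] [468.3 191.5   0. ]
white_mark 0.88 [178.1 318.6] [457.9  88.4  22. ]
red_line 0.76 [182.7 339.4] [511.4 146.5  34. ]
peg 0.7 [168.  343.8] [473.  178.7  62. ]
sleeve_mouth 0.97 [166.1 343.4] [489.1 162.3  99. ]
gauge 0.76 [249.5 123. ] [ 528.9 -650.4   55. ]
gauge 0.72 [168.5 195.9] [ 282.4 -337.1   55. ]
gauge 0.58 [213
[... 954 characters left out ...]
 62. ]
peg 0.16 [205.2 200.9] [439.2 -18.7  62. ]
sleeve_mouth 0.24 [124.1 146.3] [670.8 144.2  99. ]
gauge 0.93 [278.2 297.7] [ 232.5 -309.2   55. ]
gauge 0.84 [215.6 265.9] [ 413.2 -212.3   55. ]
gauge 0.61 [185.3 401.1] [ 513.2 -614.1   55. ]
gauge_tip 0.85 [253.1 278.6] [ 303.8 -252.    55. ]
gauge_tip 0.76 [231.6 346.1] [ 371.6 -450.3   55. ]
gauge_tip 0.51 [217.8 244.9] [ 405.1 -150.    55. ]
rest 0.77 [207.1 281.4] [ 442.7 -261.5    0. ]
reader 0.71 [129.4 220.7] [687.6 -62.6   0. ]
beam_centre 0.66 [117.5 214.6] [678.6 -62.2 150. ]
ring_gauge 0.71 [126.9 147. ] [690.7 174.9   0. ]
spare_sleeve 0.43 [131.9 299.3] [ 684.9 -314.6    0. ]
block_case 0.77 [204.7 198.1] [444.1   0.6   0. ]
```

```bash
python3 -c "
import cv2
a=cv2.imread('pics/top0.png');cv2.imwrite('pics/top0c.png',cv2.resize(a,(800,600),interpolation=cv2.INTER_CUBIC))
b=cv2.imread('pics/scene0.png')[130:320,80:420];cv2.imwrite('pics/scene0c.png',cv2.resize(b,(800,447),interpolation=cv2.INTER_CUBIC))"
```

```text
(no output)
```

View pics/top0c.png

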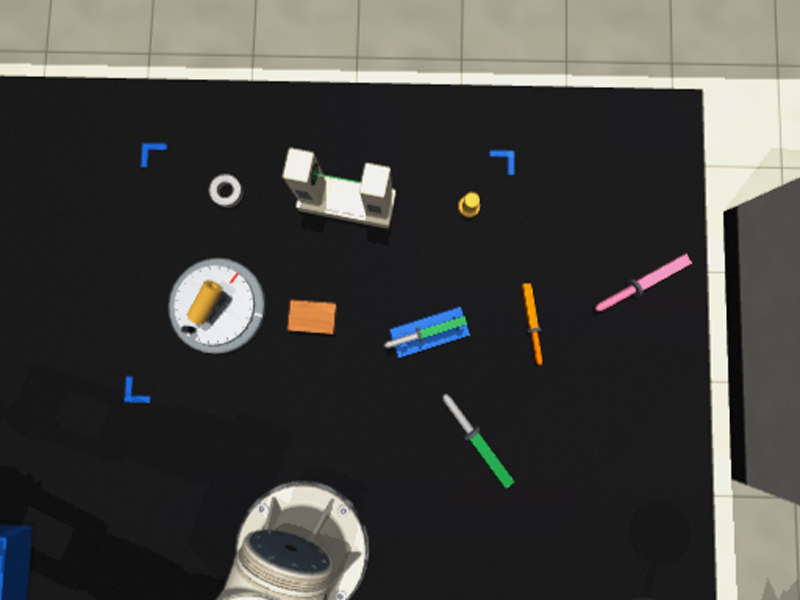

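View pics/scene0c.png

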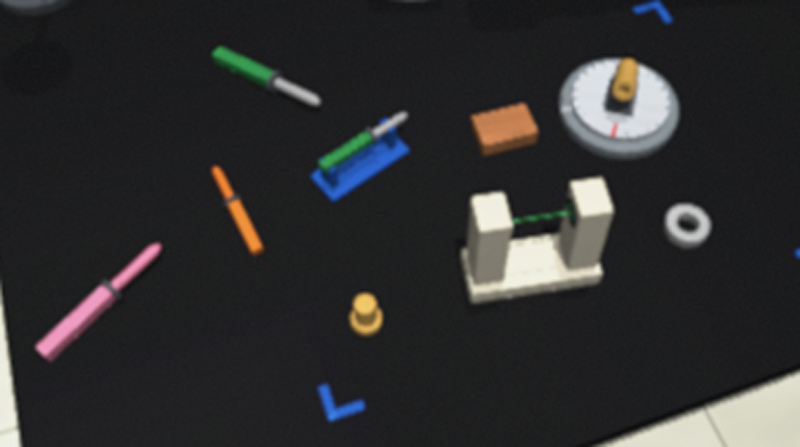

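Top view: the stage is at (217,306), with the red line at (235,277), the peg at (188,328) and the white mark at (258,315). The right gauge is the small green one on the blue rest, with its tip at (388,345). The green one at (478,440) is a larger decoy. The reader is at (340,195). Next I'll refine these with depth.

Run:
```python
from h import *
print(np.round(r.camera_model('wrist')['hand_eye'],3), cam('wrist')[0])
for n in ('top','scene'):
    c=cam(n); d=np.load(n+'_d.npy'); im=cv2.imread(f'pics/{n}0.png')
    P=pts(c,d,d>-1); idx=np.nonzero(d>0); hsv=cv2.cvtColor(im,cv2.COLOR_BGR2HSV)[idx]
    near=np.hypot(P[:,0]-472,P[:,1]-192)<100
    S=P[near&(P[:,2]>28)&(P[:,2]<40)]; S2=P[near&(P[:,2]>14)&(P[:,2]<50)]
    print(n,'bench z',np.median(P[(abs(P[:,0]-400)<300)&(abs(P[:,1])<300)][:,2]))
    for Q in (S,S2):
        (cx,cy),rad=cv2.minEnclosingCircle(Q[:,:2].astype(np.float32)); print('disc',cx,cy,rad,len(Q),np.median(Q[:,2]))
    g=(hsv[:,0]>50)&(hsv[:,0]<75)&(hsv[:,1]>120)&(hsv[:,2]>60)&(np.hypot(P[:,0]-430,P[:,1]+250)<110)&(P[:,2]>40)
    G=P[g]; m=G.mean(0); u,s,v=np.linalg.svd(G[:,:2]-m[:2]); print('handle',m,len(G),v[0],np.degrees(np.arctan2(v[0][1],v[0][0])))
    b=(hsv[:,0]>100)&(hsv[:,0]<125)&(hsv[:,1]>120)&(np.hypot(P[:,0]-430,P[:,1]+250)<110)
    B=P[b&(P[:,2]<20)]; print('plate',cv2.minAreaRect(B[:,:2].astype(np.float32)))
    t=P[(P[:,2]>175)&(P[:,2]<195)&(np.hypot(P[:,0]-690,P[:,1]+65)<130)]
    print('towertops',cv2.minAreaRect(t[:,:2].astype(np.float32)),len(t))
    for sgn in (1,-1):
        q=t[(t[:,1]+65)*sgn>0]; print(q.mean(0),cv2.minAreaRect(q[:,:2].astype(np.float32)))
```

```text
[[   0.      -0.949   -0.316   81.543]
 [   1.       0.      -0.       0.601]
 [   0.      -0.316    0.949 -166.042]
 [   0.       0.       0.       1.   ]] [[335.63081828   0.         255.43088382]
 [  0.         335.63081828 189.99668386]
 [  0.           0.           1.        ]]
top bench z -0.2799641446249029
disc 467.8450927734375 185.3061981201172 78.13261413574219 1533 33.124860458330915
disc 467.8521423339844 185.3011932373047 94.86260986328125 2428 31.76796221404717
handle [ 433.82510873 -263.54339924   61.88040847] 139 [ 0.33529034 -0.94211485] -70.40980579359167
plate ((426.6551818847656, -240.02212524414062), (63.935447692871094, 153.93190002441406), 19.031513214111328)
towertops ((687.2299194335938, -67.06536102294922), (179.4386444091797, 55.02355194091797), 79.87959289550781) 682
[698.11604691  -1.68850129 183.17701014] ((699.2399291992188, -1.0981025695800781), (45.2554931640625, 54.35078430175781), 79.5705337524414)
[ 674.74561063 -133.68466133  183.29120148] ((675.4078979492188, -133.29547119140625), (44.86548614501953, 55.04545211791992), 79.71522521972656)
scene bench z 1.4838931091267804
disc 475.00592041015625 184.14584350585938 90.14385986328125 853 34.194195858326104
disc 470.5021667480469 185.3529815673828 95.94609832763672 1381 32.097765659106514
handle [ 435.48774365 -263.71536588   62.24290465] 117 [ 0.31619365 -0.94869467] -71.56711151083744
plate ((418.56683349609375, -237.81544494628906), (83.5147476196289, 170.1727752685547), 21.725202560424805)
towertops ((689.1432495117188, -67.43364715576172), (179.39364624023438, 57.970706939697266), 80.35572052001953) 479
[702.68518658  -2.54885931 184.12818676] ((700.484375, -1.6512069702148438), (45.28032302856445, 57.75682830810547), 81.16349029541016)
[ 679.78653234 -134.50778925  184.51615443] ((677.2430419921875, -133.2500457763672), (45.92999267578125, 56.28840637207031), 79.02949523925781)
```

```bash
cat >> h.py <<'E'
def plan(p,rpy,n,deg=True):
    s=r.sense(); R0=Ro.from_euler('xyz',s['tcp_rot']); p0=np.array(s['eef_pos']); p=np.array(p,float)
    R1=Ro.from_euler('xyz',rpy,degrees=deg); w=(R0.inv()*R1).as_rotvec(degrees=True)
    R=R0; print('dist',np.round(np.linalg.norm(p-p0),1),'rotvec total',np.round(w,2),'clock',s['clock'])
    for i in range(n):
        t=R.inv().apply((p-p0)/n)/10; print('t',np.round(t,2),'r',np.round(w/n,2)); R=R*Ro.from_rotvec(w/n,degrees=True)
E
python3 -c "
from h import *
plan([420.5,225,180],[180,0,140],10)"
```

```text
dist 432.0 rotvec total [-0.    0.   21.68] clock 1.4
t [-3.28 -2.79  0.28] r [-0.    0.    2.17]
t [-3.39 -2.67  0.28] r [-0.    0.    2.17]
t [-3.49 -2.54  0.28] r [-0.    0.    2.17]
t [-3.58 -2.4   0.28] r [-0.    0.    2.17]
t [-3.67 -2.27  0.28] r [-0.    0.    2.17]
t [-3.75 -2.12  0.28] r [-0.    0.    2.17]
t [-3.83 -1.98  0.28] r [-0.    0.    2.17]
t [-3.9  -1.84  0.28] r [-0.    0.    2.17]
t [-3.97 -1.69  0.28] r [-0.    0.    2.17]
t [-4.03 -1.53  0.28] r [-0.    0.    2.17]
```

>>> move_arm --increments '[{"tx": -3.28,"ty": -2.79,"tz": 0.28,"rz": 2.17},{"tx": -3.39,"ty": -2.67,"tz": 0.28,"rz": 2.17},{"tx": -3.49,"ty": -2.54,"tz": 0.28,"rz": 2.17},{"tx": -3.58,"ty": -2.4,"tz": 0.28,"rz": 2.17},{"tx": -3.67,"ty": -2.27,"tz": 0.28,"rz": 2.17},{"tx": -3.75,"ty": -2.12,"tz": 0.28,"rz": 2.17},{"tx": -3.83,"ty": -1.98,"tz": 0.28,"rz": 2.17},{"tx": -3.9,"ty": -1.84,"tz": 0.28,"rz": 2.17},{"tx": -3.97,"ty": -1.69,"tz": 0.28,"rz": 2.17},{"tx": -4.03,"ty": -1.53,"tz": 0.28,"rz": 2.17},{},{}]'

```text
invalid input
```

```bash
cat > look.py <<'E'
from h import *
import sys
def look(tag,C0=(468,185.3),view=True):
    c=cam('wrist'); s=r.sense(); im,d=r.grab_frame('wrist'); cv2.imwrite(f'pics/{tag}.png',im[...,::-1]); np.save(tag+'_d.npy',d)
    print('tcp',np.round(s['eef_pos'],1),np.round(np.degrees(s['tcp_rot']),2),s['clock'])
    P=pts(c,d,d>-1); idx=np.nonzero(d>0); hsv=cv2.cvtColor(im,cv2.COLOR_RGB2HSV)[idx]
    near=np.hypot(P[:,0]-C0[0],P[:,1]-C0[1])<105
    for z0,z1 in ((30,38),(16,38)):
        Q=P[near&(P[:,2]>z0)&(P[:,2]<z1)]
        if len(Q)>20:
            (x,y),rad=cv2.minEnclosingCircle(Q[:,:2].astype(np.float32)); print('disc',x,y,rad,np.median(Q[:,2]))
    red=((hsv[:,0]<8)|(hsv[:,0]>172))&(hsv[:,1]>150)&(hsv[:,2]>80)&near&(P[:,2]<45)
    if red.sum()>5:
        m=P[red].mean(0); print('red',np.round(m,1),red.sum(),np.degrees(np.arctan2(m[1]-C0[1],m[0]-C0[0])))
    for q,z in (('white_mark',22),('red_line',34),('peg',62),('sleeve_mouth',99)):
        for o in r.place_of(q,'wrist')[:2]:
            X=atz(c,*o['location'],z); dx=X[:2]-C0
            print(q,round(o['confidence'],2),np.round(o['location'],1),np.round(X,1),'r',np.round(np.hypot(*dx),1),'ang',np.round(np.degrees(np.arctan2(dx[1],dx[0])),2))
    return c,im,d,P
if __name__=='__main__': look(sys.argv[1])
E
python3 look.py w1
```

```text
tcp [196.5 593.3 207.7] [-180.     -0.    161.68] 1.4
```

View pics/w1.png

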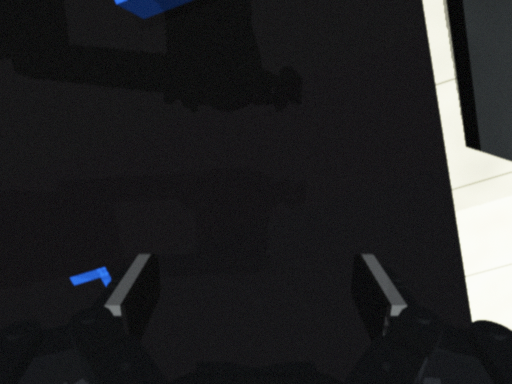

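The move was refused, and this picture shows only empty bench and the fingers. The empty rows may be why, so I'll send full rows.

>>> move_arm --increments '[{"tx": -3.28,"ty": -2.79,"tz": 0.28,"rx": 0,"ry": 0,"rz": 2.17,"gripper": 1},{"tx": -3.39,"ty": -2.67,"tz": 0.28,"rx": 0,"ry": 0,"rz": 2.17,"gripper": 1},{"tx": -3.49,"ty": -2.54,"tz": 0.28,"rx": 0,"ry": 0,"rz": 2.17,"gripper": 1},{"tx": -3.58,"ty": -2.4,"tz": 0.28,"rx": 0,"ry": 0,"rz": 2.17,"gripper": 1},{"tx": -3.67,"ty": -2.27,"tz": 0.28,"rx": 0,"ry": 0,"rz": 2.17,"gripper": 1},{"tx": -3.75,"ty": -2.12,"tz": 0.28,"rx": 0,"ry": 0,"rz": 2.17,"gripper": 1},{"tx": -3.83,"ty": -1.98,"tz": 0.28,"rx": 0,"ry": 0,"rz": 2.17,"gripper": 1},{"tx": -3.9,"ty": -1.84,"tz": 0.28,"rx": 0,"ry": 0,"rz": 2.17,"gripper": 1},{"tx": -3.97,"ty": -1.69,"tz": 0.28,"rx": 0,"ry": 0,"rz": 2.17,"gripper": 1},{"tx": -4.03,"ty": -1.53,"tz": 0.28,"rx": 0,"ry": 0,"rz": 2.17,"gripper": 1},{"tx": 0,"ty": 0,"tz": 0,"rx": 0,"ry": 0,"rz": 0,"gripper": 1}]'

```text
clock: 2.75
eef_pos: [422.4, 221.2, 179.6]
tcp_rot: [-3.141, 0.001, 2.438]
contact_force: [0.5, 0.5, -0.5]
opening: 0.999
```

```bash
python3 look.py w2
```

```text
tcp [422.4 221.2 179.6] [-1.7998e+02  7.0000e-02  1.3968e+02] 2.75
disc 469.2099609375 188.52870178222656 78.02145385742188 33.77273158809149
disc 469.44171142578125 188.4732208251953 95.08663177490234 33.318272960687175
white_mark 0.8 [249.5 194.2] [451.4 110.2  22. ] r 76.9 ang -102.45
peg 0.55 [174.6 255.2] [421.4 222.2  62. ] r 59.5 ang 141.62
sleeve_mouth 0.76 [291.8 262.4] [497.3 165.9  99. ] r 35.2 ang -33.41
```

View pics/w2.png

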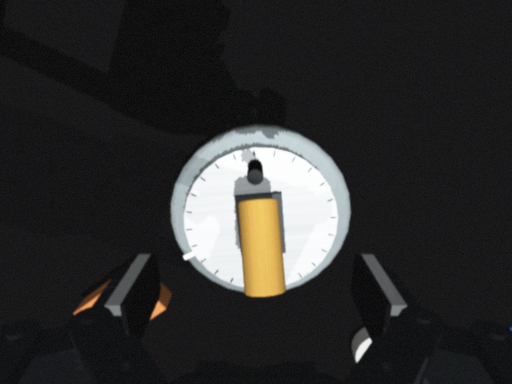

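The wrist view shows the peg at about (255,172), the sleeve from (258,198) to (264,297), and the white mark at (189,256). The sleeve hides the red line. I'll get the peg top from depth.

Run:
```python
from h import *
c=cam('wrist'); d=np.load('w2_d.npy'); im=cv2.imread('pics/w2.png')
m=np.zeros(d.shape,bool); m[150:194,240:272]=1
P=pts(c,d,m); 
Q=P[(P[:,2]>50)]; print(len(Q),Q.max(0))
T=P[P[:,2]>74]; print('top',len(T),T.mean(0),cv2.minEnclosingCircle(T[:,:2].astype(np.float32)))
v=im.max(2); print(v[155:190,246:266:1][::2])
m[:]=0; m[194:300,235:292]=1
hs=cv2.cvtColor(im,cv2.COLOR_BGR2HSV); m&=(hs[...,0]>12)&(hs[...,0]<30)&(hs[...,1]>120)
S=pts(c,d,m); S=S[S[:,2]>60]; mm=S.mean(0); 
# ridge: PCA horizontal
u,s,w=np.linalg.svd(S[:,:2]-mm[:2],full_matrices=False); print('sleeve',mm,np.degrees(np.arctan2(w[0][1],w[0][0])),len(S))
C=np.array([469.3,188.5]); dd=mm[:2]-C; print('sleeve axis perpendicular offset from C',np.cross(w[0],dd))
# white mark
w_=(im.min(2)>170); w_[:, :182]=0; w_[:,200:]=0; w_[:246]=0; w_[266:]=0
W=pts(c,d,w_); W=W[(W[:,2]<28)]; print('white',len(W),W.mean(0), np.degrees(np.arctan2(*(W.mean(0)[:2]-C)[::-1])),np.hypot(*(W.mean(0)[:2]-C)))
```

```text
325 [422.74749257 235.84020529  81.4760058 ]
top 224 [415.61399226 229.11886234  78.62310938] ((415.93194580078125, 228.9958953857422), 6.896780014038086)
[[201 202 201 201 201 199 192 168 145 214 250 254 254 254 254 254 254 254
  254 254]
 [200 201 202 198 199 200 200 197 192 201 226 245 251 252 253 254 254 254
  254 254]
 [205 204 201 196 181 157 150 138 113 112 139 156 202 246 253 253 254 254
  254 254]
 [206 201 187 151  91  42  31  19  19  21  20  25  61 129 206 247 253 254
  254 254]
 [243 202 126  61  16  14  16  10   8  16  14  17  13  17  67 184 249 253
  254 254]
 [245 190  92  24  15  12  18  15  11  15  13  19  17  18  28  89 210 251
  254 254]
 [250 214  92  21  17  14  15  19  10  18  15  14  12  12  16  50 175 250
  253 253]
 [251 214  94  22  19  23  31  38  48  49  44  36  31  19  13  41 151 243
  252 253]
 [245 176  64  33  49  65  66  68  68  71  71  75  70  56  40  45 126 231
  252 253]
 [237 144  61  60  65  66  66  70  65  70  70  70  75  75  67  63 103 213
  251 253]
 [191 111  61  62  61  63  68  65  66  68  68  67  72  70  70  72 102 193
  245 252]
 [130  82 
[... 255 characters left out ...]
147 133 115  88  70  60  63  59  60  69  82  95 124 147 154 156
  151 154]
 [154 156 156 153 156 149 143 138 133 123 133 143 152 153 152 155 156 156
  157 159]
 [157 160 158 160 159 157 157 158 156 153 157 153 158 158 155 154 153 159
  153 155]
 [153 154 153 155 152 153 154 153 153 154 152 151 149 153 149 151 151 149
  153 150]]
sleeve [462.44572038 196.80469378  95.22661212] -34.570071251691566 3810
sleeve axis perpendicular offset from C 2.949145707820272
white 124 [449.64334314 107.29465291  20.94564072] -103.60734242857977 83.55053892576029<stdin>:13: DeprecationWarning: Arrays of 2-dimensional vectors are deprecated. Use arrays of 3-dimensional vectors instead. (deprecated in NumPy 2.0)
```

Run:
```python
from h import *
c=cam('wrist'); d=np.load('w2_d.npy'); im=cv2.imread('pics/w2.png')
print('proj depth peg',proj(c,[415.8,229,79]))
for rc in ((177,255),(176,254.5)): print(atz(c,*rc,79))
print(d[150:194:3,255])
# disc edge by colour: bright
b=(im.min(2)>215).astype(np.uint8); b[:140]=0;b[300:]=0;b[:,:183]=0;b[:,340:]=0
b=cv2.morphologyEx(b,cv2.MORPH_OPEN,np.ones((3,3)))
ct=max(cv2.findContours(b,0,1)[0],key=cv2.contourArea)[:,0]
X=np.array([atz(c,v,u,34)[:2] for u,v in ct]); print('disc col',cv2.minEnclosingCircle(X.astype(np.float32)))
g=((im.max(2)>60)).astype(np.uint8); g[:120]=0;g[300:]=0;g[:,:165]=0;g[:,356:]=0; g[:, :]=cv2.morphologyEx(g,cv2.MORPH_OPEN,np.ones((5,5)))
ct=max(cv2.findContours(g,0,1)[0],key=cv2.contourArea)[:,0]
X=np.array([atz(c,v,u,22)[:2] for u,v in ct]); 
for C in ([469.3,188.5],[468,185.3]):
    print(np.percentile(np.hypot(*(X-C).T),[5,25,50,75,95]))
# fit of upper contour only (far rim not hidden)
sel=ct[:,1]<280; A=np.c_[2*X,np.ones(len(X))][sel]; s=np.linalg.lstsq(A,(X[sel]**2).sum(1),rcond=None)[0]; print('base fit',s[:2],np.sqrt(s[2]+s[0]**2+s[1]**2))
```

```text
proj depth peg [254.67262972 175.69317714]
[416.83449696 228.48581589  79.        ]
[415.91026197 228.72134434  79.        ]
[315.9497  315.909   318.57083 307.16333 296.50015 285.86038 277.49588
 276.5598  277.91788 277.6121  278.15036 279.01657 326.68253 327.5426
 329.63098]
disc col ((472.13031005859375, 203.64736938476562), 76.64234161376953)
[ 87.6863008   91.20808495  94.38588528  98.99782269 100.84128295]
[ 85.09990765  89.71551073  94.72779098 100.95520471 103.05582609]
base fit [465.92201737 194.18161392] 93.98813389093547
```

```bash
sed -i "s/    c=cam('wrist'); s=r.sense(); im,d/    c=cam('wrist'); s=r.sense(); np.savez(tag+'_c.npz',K=c[0],R=c[1],t=c[2]); im,d/" look.py
python3 -c "
from h import *
print(r.sense()['eef_pos'],r.sense()['qvel'])
plan([418.2,224.8,46],[180,0,145],4)"
```

```text
[420.11095746 225.68174846 179.78164714] [ 0.01090167  0.00017861 -0.00025055 -0.00060773 -0.00133244 -0.00262377]
dist 133.8 rotvec total [ 0.01 -0.01 -4.96] clock 3.0
t [ 0.02 -0.05  3.34] r [ 0.   -0.   -1.24]
t [ 0.02 -0.05  3.34] r [ 0.   -0.   -1.24]
t [ 0.02 -0.05  3.34] r [ 0.   -0.   -1.24]
t [ 0.03 -0.05  3.34] r [ 0.   -0.   -1.24]
```

>>> move_arm --increments '[{"tx": 0.02,"ty": -0.05,"tz": 3.34,"rx": 0,"ry": 0,"rz": -1.24,"gripper": 0},{"tx": 0.02,"ty": -0.05,"tz": 3.34,"rx": 0,"ry": 0,"rz": -1.24,"gripper": 0},{"tx": 0.02,"ty": -0.05,"tz": 3.34,"rx": 0,"ry": 0,"rz": -1.24,"gripper": 0},{"tx": 0.03,"ty": -0.05,"tz": 3.34,"rx": 0,"ry": 0,"rz": -1.24,"gripper": 0},{"tx": 0,"ty": 0,"tz": 0,"rx": 0,"ry": 0,"rz": 0,"gripper": 0},{"tx": 0,"ty": 0,"tz": 0,"rx": 0,"ry": 0,"rz": 0,"gripper": 0},{"tx": 0,"ty": 0,"tz": 0,"rx": 0,"ry": 0,"rz": 0,"gripper": 0},{"tx": 0,"ty": 0,"tz": 0,"rx": 0,"ry": 0,"rz": 0,"gripper": 0}]'

```text
clock: 3.8
eef_pos: [419.6, 224.7, 47.7]
tcp_rot: [3.139, 0.001, 2.53]
contact_force: [0.4, -0.1, 0.1]
opening: 0.495
```

```bash
python3 look.py w3
```

```text
tcp [419.6 224.7  47.7] [1.7985e+02 8.0000e-02 1.4495e+02] 3.8
disc 463.2032470703125 192.55442810058594 77.1133804321289 33.79292451967967
disc 464.486328125 191.64703369140625 94.47904205322266 32.923917003111725
```

View pics/w3.png

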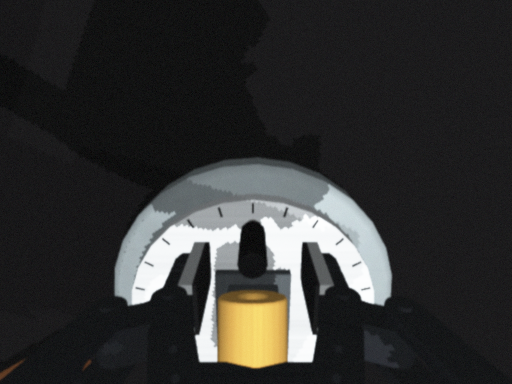

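The peg, at (252,265), stands between the fingers and close to the tool axis. I'll close on it.

>>> move_arm --increments '[{"tx": 0,"ty": 0,"tz": 0,"rx": 0,"ry": 0,"rz": 0,"gripper": -1},{"tx": 0,"ty": 0,"tz": 0,"rx": 0,"ry": 0,"rz": 0,"gripper": -1},{"tx": 0,"ty": 0,"tz": 0,"rx": 0,"ry": 0,"rz": 0,"gripper": -1},{"tx": 0,"ty": 0,"tz": 0,"rx": 0,"ry": 0,"rz": 0,"gripper": -1},{"tx": 0,"ty": 0,"tz": 0,"rx": 0,"ry": 0,"rz": 0,"gripper": -1},{"tx": 0,"ty": 0,"tz": 0,"rx": 0,"ry": 0,"rz": 0,"gripper": -1}]' --squeeze 40

```text
clock: 4.65
eef_pos: [418.6, 223.8, 46.3]
tcp_rot: [-3.142, 0.0, 2.53]
contact_force: [-1.2, -1.2, 5.3]
opening: 0.131
```

Run:
```python
from h import *
s=r.sense(); print(s['eef_pos'],np.degrees(s['tcp_rot']),s['contact_force'],s['opening'],s['wrist_torque'])
C=np.array([469.3,188.5]); dd=s['eef_pos'][:2]-C; print(np.hypot(*dd),np.degrees(np.arctan2(dd[1],dd[0])))
# arc plan: turn by -T deg about C
T=-66.; n=11
R0=Ro.from_euler('xyz',s['tcp_rot']); p0=s['eef_pos']; R=R0;p=p0.copy()
for i in range(1,n+1):
    Q=Ro.from_euler('z',T*i/n,degrees=True); p1=p0.copy(); p1[:2]=C+Q.apply([*dd,0])[:2]
    print(np.round(R.inv().apply(p1-p)/10,3)); R=Q*R0; p=p1
```

```text
[418.57620518 223.79499617  46.26567566] [-1.79996614e+02  1.80044578e-03  1.44931959e+02] [-1.24637405 -1.1990649   5.2998549 ] 0.13117574099835577 [-0.17809836  0.20117321 -0.01961307]
61.795146373976785 145.16875346714883
[-0.031  0.646 -0.   ]
[-0.031  0.646 -0.   ]
[-0.031  0.646 -0.   ]
[-0.031  0.646 -0.   ]
[-0.031  0.646 -0.   ]
[-0.031  0.646 -0.   ]
[-0.031  0.646 -0.   ]
[-0.031  0.646 -0.   ]
[-0.031  0.646 -0.   ]
[-0.031  0.646 -0.   ]
[-0.031  0.646 -0.   ]
```

>>> move_arm --increments '[{"tx": -0.031,"ty": 0.646,"tz": 0,"rx": 0,"ry": 0,"rz": 6,"gripper": -1},{"tx": -0.031,"ty": 0.646,"tz": 0,"rx": 0,"ry": 0,"rz": 6,"gripper": -1},{"tx": -0.031,"ty": 0.646,"tz": 0,"rx": 0,"ry": 0,"rz": 6,"gripper": -1},{"tx": -0.031,"ty": 0.646,"tz": 0,"rx": 0,"ry": 0,"rz": 6,"gripper": -1},{"tx": 0,"ty": 0,"tz": 0,"rx": 0,"ry": 0,"rz": 0,"gripper": -1},{"tx": 0,"ty": 0,"tz": 0,"rx": 0,"ry": 0,"rz": 0,"gripper": -1}]'

```text
clock: 5.25
eef_pos: [437.9, 241.6, 46.3]
tcp_rot: [3.14, 0.0, 2.113]
contact_force: [2.3, -1.6, 2.9]
opening: 0.131
```

```bash
cat > st.py <<'E'
from h import *
s=r.sense(); print(np.round(s['eef_pos'],1),np.round(np.degrees(s['tcp_rot']),2),np.round(s['contact_force'],1),round(s['opening'],3),s['clock'],np.abs(s['qvel']).max())
dd=s['eef_pos'][:2]-np.array([469.3,188.5]); print(np.hypot(*dd),np.degrees(np.arctan2(dd[1],dd[0])))
E
python3 st.py
```

```text
[437.9 241.6  46.3] [1.7992e+02 2.0000e-02 1.2109e+02] [ 2.3 -1.6  2.9] 0.131 5.25 0.004937336745710471
61.66943656280527 120.56911365590994
```

>>> move_arm --increments '[{"tx": -0.031,"ty": 0.646,"tz": 0,"rx": 0,"ry": 0,"rz": 6,"gripper": -1},{"tx": -0.031,"ty": 0.646,"tz": 0,"rx": 0,"ry": 0,"rz": 6,"gripper": -1},{"tx": -0.031,"ty": 0.646,"tz": 0,"rx": 0,"ry": 0,"rz": 6,"gripper": -1},{"tx": -0.031,"ty": 0.646,"tz": 0,"rx": 0,"ry": 0,"rz": 6,"gripper": -1},{"tx": -0.031,"ty": 0.646,"tz": 0,"rx": 0,"ry": 0,"rz": 6,"gripper": -1},{"tx": -0.031,"ty": 0.646,"tz": 0,"rx": 0,"ry": 0,"rz": 6,"gripper": -1},{"tx": -0.031,"ty": 0.646,"tz": 0,"rx": 0,"ry": 0,"rz": 6,"gripper": -1},{"tx": 0,"ty": 0,"tz": 0,"rx": 0,"ry": 0,"rz": 0,"gripper": -1},{"tx": 0,"ty": 0,"tz": 0,"rx": 0,"ry": 0,"rz": 0,"gripper": -1},{"tx": 0,"ty": 0,"tz": 0,"rx": 0,"ry": 0,"rz": 0,"gripper": -1}]'

```text
clock: 6.25
eef_pos: [481.1, 249.1, 46.3]
tcp_rot: [3.141, -0.0, 1.381]
contact_force: [2.7, -1.8, 4.9]
opening: 0.134
```

```bash
python3 st.py
python3 - <<'E'
from h import *
ims=[]
for n in ('top','scene'):
    c=cam(n); im,d=r.grab_frame(n); cv2.imwrite(f'pics/{n}1.png',im[...,::-1])
    for q,z in (('white_mark',22),('red_line',34)):
        for o in r.place_of(q,n)[:2]:
            X=atz(c,*o['location'],z); dx=X[:2]-[468.5,187]
            print(n,q,round(o['confidence'],2),np.round(o['location'],1),np.round(X,1),np.hypot(*dx),np.degrees(np.arctan2(dx[1],dx[0])))
    u,v=proj(c,[455,150,30]).astype(int); ims.append(cv2.resize(im[v-30:v+30,u-40:u+40,::-1],(400,300),interpolation=cv2.INTER_CUBIC))
cv2.imwrite('pics/m1.png',np.hstack(ims))
E
```

```text
[481.1 249.1  46.3] [ 1.7995e+02 -2.0000e-02  7.9130e+01] [ 2.7 -1.8  4.9] 0.134 6.25 0.014471327285263373
61.78988824533384 78.96849448960299
top white_mark 0.58 [201.5 158.9] [449.9 118.3  22. ] 71.1623076964796 -105.18344531709998
top red_line 0.84 [200.7 159.3] [451.6 113.7  34. ] 75.1919060093407 -103.02754795515467
top red_line 0.55 [219.3 247.1] [ 401.3 -156.    34. ] 349.49240251422293 -101.08994793237707
scene white_mark 0.74 [175.6 319.1] [447.7  95.1  22. ] 94.18381378561212 -102.73452644030976
scene red_line 0.68 [168.3 324.7] [431.1 124.5  34. ] 72.83799624722339 -120.88411549876751
```

View pics/m1.png

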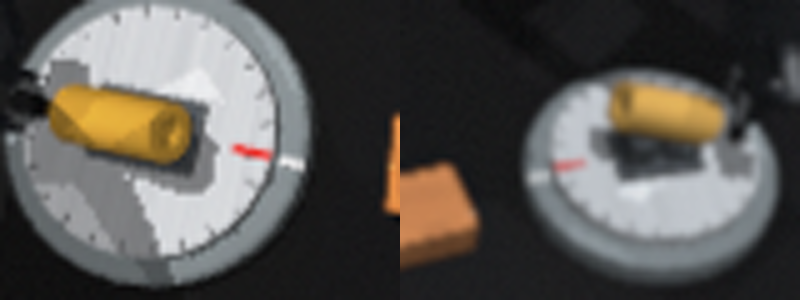

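The stage is nearly aligned: in the left crop the red line at (250,152) is next to the white mark at (290,161). I'll measure the leftover error by colour.

```bash
cat > ang.py <<'E'
from h import *
import sys
def ang(n,im,c,C):
    im=im.astype(int); R,G,B=im[...,0],im[...,1],im[...,2]
    u0,v0=proj(c,[*C,34]); vv,uu=np.mgrid[:384,:512]
    X=np.array([[atz(c,v,u,34)[:2] for u in range(512)] for v in range(int(v0)-60,int(v0)+60)]) if n!='wrist' else None
    w=np.clip(R-np.maximum(G,B)-25,0,None).astype(float)
    o,_=ray(c,0,0); K,Rm,t=c
    D=np.einsum('ij,jvu->ivu',Rm.T@np.linalg.inv(K),np.stack([uu,vv,np.ones_like(uu)]).astype(float))
    def plane(z): return (o[:2,None,None]+D[:2]*(z-o[2])/D[2])-np.array(C)[:,None,None]
    out=[]
    P=plane(34); rr=np.hypot(*P); w=w*(rr>48)*(rr<80); 
    sat=np.clip(R-np.minimum(G,B),0,None)
    m=(P*w).sum((1,2))/w.sum(); ar=np.degrees(np.arctan2(m[1],m[0])); print(n,'red',ar,np.hypot(*m),w.sum())
    P=plane(22); rr=np.hypot(*P); a=np.degrees(np.arctan2(P[1],P[0]))
    reg=(rr>84)&(rr<94)&(abs((a-ar+180)%360-180)<12)
    V=im.min(2).astype(float); base=np.median(V[reg]); w=np.clip(V-base-15,0,None)*reg
    m=(P*w).sum((1,2))/w.sum(); aw=np.degrees(np.arctan2(m[1],m[0])); print(n,'white',aw,np.hypot(*m),reg.sum(),base,V[reg].max(),'red-white',ar-aw)
    return ar-aw
if __name__=='__main__':
    for n,C in (('top',(467.85,185.3)),('scene',(470.5,185.4))):
        im=cv2.imread(f'pics/{n}{sys.argv[1]}.png')[...,::-1]
        for dC in ((0,0),(1.5,0),(0,1.5)): ang(n,im,cam(n),np.array(C)+dC)
E
sed -i '/X=np.array(\[\[atz/d;/sat=/d' ang.py
python3 ang.py 1
```

```text
top red -95.93900731298524 28.73054931513832 2469.0
top white -100.7560654654609 88.22923832759662 38 138.0 233.0 red-white 4.817058152475667
top red -99.13741598060732 30.451288343499552 2420.0
top white -101.70143706433562 88.53274715801466 39 137.0 233.0 red-white 2.5640210837283064
top red -96.4647753684583 33.621689109232136 2363.0
top white -100.47332783804485 88.76405330686953 37 138.0 233.0 red-white 4.008552469586547
scene red 154.54024785700335 40.17767377803242 1730.0
scene white 152.2423337502164 84.81091764956611 19 109.0 138.0 red-white 2.2979141067869477
scene red 156.0161698650616 41.90181019361944 1839.0
scene white 149.84682588003193 84.78390171213462 18 118.0 144.0 red-white 6.169343985029684
scene red 157.40658046795502 39.43024802528201 1669.0
scene white 160.20191199147442 86.61226652321847 18 98.5 129.0 red-white -2.795331523519394
```

```bash
sed -i "s/w=w\*(rr>48)\*(rr<80); /w=w*(rr>48)*(rr<80)*(abs(G-B)<35)*(abs(np.degrees(np.arctan2(P[1],P[0]))+102)<30)/" ang.py
python3 ang.py 1
```

```text
top red -99.89794080074245 65.00587069355775 1709.0
top white -100.73961380342517 88.2518010203833 39 136.0 233.0 red-white 0.8416730026827253
top red -101.19498591936674 65.28043751891835 1709.0
top white -101.69329323123314 88.54358518848917 39 136.0 233.0 red-white 0.4983073118663981
top red -99.67573392106033 66.48404393508004 1709.0
top white -100.46553507273593 88.76950328464957 39 137.0 233.0 red-white 0.7898011516756043
scene red -102.5526117904114 68.52156961193415 292.0
scene white -103.16160257512728 89.15035342701748 20 129.0 178.0 red-white 0.6089907847158713
scene red -103.77090747169832 68.86314046531265 292.0
scene white -104.12526422818209 88.68471888150333 21 128.0 178.0 red-white 0.3543567564837673
scene red -102.28572134428914 69.98647417086525 292.0
scene white -102.76828622738317 88.90656175452513 20 129.0 178.0 red-white 0.4825648830940281
```

>>> move_arm --increments '[{"tx": 0,"ty": 0.065,"tz": 0,"rx": 0,"ry": 0,"rz": 0.6,"gripper": -1},{"tx": 0,"ty": 0,"tz": 0,"rx": 0,"ry": 0,"rz": 0,"gripper": -1},{"tx": 0,"ty": 0,"tz": 0,"rx": 0,"ry": 0,"rz": 0,"gripper": -1},{"tx": 0,"ty": 0,"tz": 0,"rx": 0,"ry": 0,"rz": 0,"gripper": 0},{"tx": 0,"ty": 0,"tz": 0,"rx": 0,"ry": 0,"rz": 0,"gripper": 0},{"tx": 0,"ty": 0,"tz": 0,"rx": 0,"ry": 0,"rz": 0,"gripper": 0},{"tx": 0,"ty": 0,"tz": 0,"rx": 0,"ry": 0,"rz": 0,"gripper": 0},{"tx": 0,"ty": 0,"tz": -4,"rx": 0,"ry": 0,"rz": 0,"gripper": 0},{"tx": 0,"ty": 0,"tz": -5,"rx": 0,"ry": 0,"rz": 0,"gripper": 0},{"tx": 0,"ty": 0,"tz": -5,"rx": 0,"ry": 0,"rz": 0,"gripper": 0}]'

```text
clock: 7.55
eef_pos: [480.7, 248.8, 187.1]
tcp_rot: [-3.14, 0.001, 1.367]
contact_force: [1.0, 0.5, -0.6]
opening: 0.498
```

```bash
python3 st.py; python3 -c "
from h import *
plan([470,160,230],[180,0,79],4)"
```

```text
[480.7 248.8 187.1] [-1.7991e+02  6.0000e-02  7.8350e+01] [ 1.   0.5 -0.6] 0.498 7.55 1.0480117076627187
61.37706592620795 79.28639391602772
dist 99.2 rotvec total [-0.09  0.06 -0.65] clock 7.55
t [-2.23  0.18 -1.07] r [-0.02  0.02 -0.16]
t [-2.23  0.18 -1.07] r [-0.02  0.02 -0.16]
t [-2.23  0.17 -1.07] r [-0.02  0.02 -0.16]
t [-2.23  0.17 -1.07] r [-0.02  0.02 -0.16]
```

```bash
python3 -c "
from h import *
plan([447,85,225],[180,0,79],5)"
```

```text
dist 171.5 rotvec total [-0.09  0.06 -0.65] clock 7.55
t [-3.35  0.   -0.75] r [-0.02  0.01 -0.13]
t [-3.35 -0.01 -0.75] r [-0.02  0.01 -0.13]
t [-3.35 -0.01 -0.75] r [-0.02  0.01 -0.13]
t [-3.35 -0.02 -0.76] r [-0.02  0.01 -0.13]
t [-3.34 -0.03 -0.76] r [-0.02  0.01 -0.13]
```

>>> move_arm --increments '[{"tx": -3.35,"ty": 0,"tz": -0.75,"rx": 0,"ry": 0,"rz": -0.1,"gripper": 0.6},{"tx": -3.35,"ty": 0,"tz": -0.75,"rx": 0,"ry": 0,"rz": -0.1,"gripper": 0.6},{"tx": -3.35,"ty": 0,"tz": -0.75,"rx": 0,"ry": 0,"rz": -0.1,"gripper": 0.6},{"tx": -3.35,"ty": 0,"tz": -0.75,"rx": 0,"ry": 0,"rz": -0.1,"gripper": 0.6},{"tx": -3.35,"ty": 0,"tz": -0.75,"rx": 0,"ry": 0,"rz": -0.1,"gripper": 0.6},{"tx": 0,"ty": 0,"tz": 0,"rx": 0,"ry": 0,"rz": 0,"gripper": 0.6},{"tx": 0,"ty": 0,"tz": 0,"rx": 0,"ry": 0,"rz": 0,"gripper": 0.6},{"tx": 0,"ty": 0,"tz": 0,"rx": 0,"ry": 0,"rz": 0,"gripper": 0.6}]'

```text
clock: 8.35
eef_pos: [448.3, 85.6, 223.4]
tcp_rot: [-3.141, -0.0, 1.376]
contact_force: [0.5, -0.0, -0.9]
opening: 0.798
```

```bash
python3 st.py
python3 - <<'E'
from look import look
from h import *
from ang import ang
c,im,d,P=look('w4',C0=(469.3,188.5))
for C in ((469.3,188.5),(470.8,188.5),(469.3,190)): ang('wrist',im,c,np.array(C))
E
```

```text
[448.3  85.6 223.4] [-1.7999e+02 -2.0000e-02  7.8840e+01] [ 0.5 -0.  -0.9] 0.798 8.35 0.013322456959432247
105.02455915955215 -101.52026432120503
tcp [448.3  85.6 223.4] [-1.7999e+02 -2.0000e-02  7.8840e+01] 8.35
disc 469.7219543457031 188.41775512695312 77.88563537597656 33.69572082752044
disc 469.7218933105469 188.10531616210938 94.98188018798828 33.302282637677784
red [457.2 123.   34.4] 69 -100.45980295400692
white_mark 0.93 [133.1 256.6] [454.1 110.   22. ] r 79.9 ang -100.94
red_line 0.84 [132.9 256.9] [454.8 112.   34. ] r 77.9 ang -100.74
red_line 0.33 [371.8 289.1] [ 435.5 -214.6   34. ] r 404.5 ang -94.79
sleeve_mouth 0.59 [ 94.9 257.3] [462.8 152.8  99. ] r 36.3 ang -100.3
wrist red -100.2978164471375 66.31852805506952 13201.0
wrist white -101.02519096516329 88.54989944447442 304 150.5 245.0 red-white 0.7273745180257833
wrist red -101.56752143244329 66.60302847826556 13201.0
wrist white -101.97507347787203 88.84934941596781 306 151.0 245.0 red-white 0.40755204542874424
wrist red -100.07119561256594 67.79489613121837 13201.0
wrist white -100.82173772800154 88.9265850186442 308 152.0 245.0 red-white 0.7505421154355929
```

View pics/w4.png

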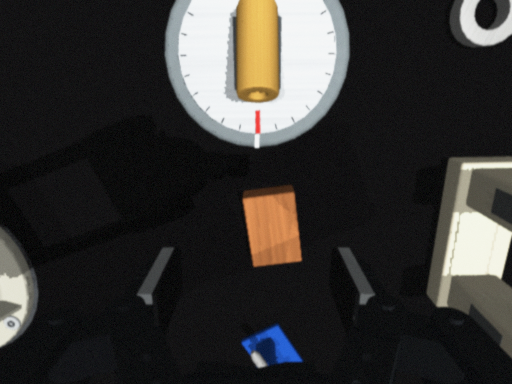

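Wrist view: the red line at (258,122) runs straight into the white mark at (257,140), about 0.6° off. The sleeve mouth is at (257,95), which agrees with the geometry. Next is the gauge.

```bash
python3 -c "
from h import *
plan([433.5,-255,190],[180,0,109],9)"
```

```text
dist 342.5 rotvec total [-3.00e-02  0.00e+00 -3.01e+01] clock 8.6
t [-3.74  0.57  0.37] r [-0.    0.   -3.34]
t [-3.77  0.35  0.37] r [-0.    0.   -3.34]
t [-3.79  0.13  0.37] r [-0.    0.   -3.34]
t [-3.79 -0.09  0.37] r [-0.    0.   -3.34]
t [-3.77 -0.31  0.37] r [-0.    0.   -3.34]
t [-3.75 -0.53  0.37] r [-0.    0.   -3.34]
t [-3.71 -0.75  0.37] r [-0.    0.   -3.34]
t [-3.66 -0.97  0.37] r [-0.    0.   -3.34]
t [-3.6  -1.18  0.37] r [-0.    0.   -3.34]
```

>>> move_arm --increments '[{"tx": -3.74,"ty": 0.57,"tz": 0.37,"rx": 0,"ry": 0,"rz": -3.34,"gripper": 0.6},{"tx": -3.77,"ty": 0.35,"tz": 0.37,"rx": 0,"ry": 0,"rz": -3.34,"gripper": 0.6},{"tx": -3.79,"ty": 0.13,"tz": 0.37,"rx": 0,"ry": 0,"rz": -3.34,"gripper": 0.6},{"tx": -3.79,"ty": -0.09,"tz": 0.37,"rx": 0,"ry": 0,"rz": -3.34,"gripper": 0.6},{"tx": -3.77,"ty": -0.31,"tz": 0.37,"rx": 0,"ry": 0,"rz": -3.34,"gripper": 0.6},{"tx": -3.75,"ty": -0.53,"tz": 0.37,"rx": 0,"ry": 0,"rz": -3.34,"gripper": 0.6},{"tx": -3.71,"ty": -0.75,"tz": 0.37,"rx": 0,"ry": 0,"rz": -3.34,"gripper": 0.6},{"tx": -3.66,"ty": -0.97,"tz": 0.37,"rx": 0,"ry": 0,"rz": -3.34,"gripper": 0.6},{"tx": -3.6,"ty": -1.18,"tz": 0.37,"rx": 0,"ry": 0,"rz": -3.34,"gripper": 0.6},{"tx": 0,"ty": 0,"tz": 0,"rx": 0,"ry": 0,"rz": 0,"gripper": 0.6},{"tx": 0,"ty": 0,"tz": 0,"rx": 0,"ry": 0,"rz": 0,"gripper": 0.6},{"tx": 0,"ty": 0,"tz": 0,"rx": 0,"ry": 0,"rz": 0,"gripper": 0.6}]'

```text
clock: 9.8
eef_pos: [433.1, -254.6, 190.1]
tcp_rot: [-3.141, -0.001, 1.901]
contact_force: [-1.1, -0.3, -1.0]
opening: 0.8
```

```bash
cat > gl.py <<'E'
from h import *
import sys
tag=sys.argv[1]
c=cam('wrist'); s=r.sense(); im,d=r.grab_frame('wrist'); cv2.imwrite(f'pics/{tag}.png',im[...,::-1]); np.save(tag+'_d.npy',d)
np.savez(tag+'_c.npz',K=c[0],R=c[1],t=c[2])
print(np.round(s['eef_pos'],1),np.degrees(s['tcp_rot']),s['clock'],np.abs(s['qvel']).max())
hsv=cv2.cvtColor(im,cv2.COLOR_RGB2HSV)
g=(hsv[...,0]>45)&(hsv[...,0]<80)&(hsv[...,1]>110)&(hsv[...,2]>50)
P=pts(c,d,g); P=P[(P[:,2]>58)&(P[:,2]<70)]
rc=cv2.minAreaRect(P[:,:2].astype(np.float32)); print('handle top rect',rc,np.median(P[:,2]),len(P))
bx=cv2.boxPoints(rc); e=[bx[1]-bx[0],bx[2]-bx[1]]; e=max(e,key=np.linalg.norm); print('axis deg',np.degrees(np.arctan2(e[1],e[0]))%180)
u,sv,w=np.linalg.svd(P[:,:2]-P[:,:2].mean(0),full_matrices=False); print('pca',np.degrees(np.arctan2(w[0][1],w[0][0]))%180)
for q in ('gauge','gauge_tip'):
    for o in r.place_of(q,'wrist')[:2]: print(q,round(o['confidence'],2),np.round(o['location'],1),np.round(atz(c,*o['location'],55),1))
E
python3 gl.py w5
```

```text
[ 433.1 -254.6  190.1] [-1.79986601e+02 -4.45956805e-02  1.08893406e+02] 9.8 0.011246057249996862
handle top rect ((435.08428955078125, -262.3768310546875), (15.246153831481934, 84.02804565429688), 19.302658081054688) 62.715576706188216 599
axis deg 109.30267
pca 108.1832245669202
gauge 0.81 [161.5  53.3] [ 254.2 -305.9   55. ]
gauge 0.79 [123.4 252.5] [ 416.4 -213.8   55. ]
gauge_tip 0.77 [ 42.2 256.1] [ 397.9 -150.1   55. ]
gauge_tip 0.7 [138.  127.8] [ 314.5 -262.4   55. ]
```

View pics/w5.png

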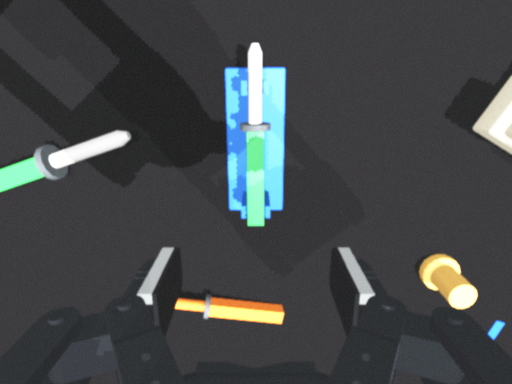

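The gauge lies on its rest along column 255, with the tip at (255,45), the collar at (256,127) and the handle end at (256,225). That puts it right under the tool axis, so I'll go straight down and grip it.

>>> move_arm --increments '[{"tx": 0,"ty": 0.03,"tz": 3.85,"rx": 0,"ry": 0,"rz": 0.05,"gripper": 0.3},{"tx": 0,"ty": 0.03,"tz": 3.85,"rx": 0,"ry": 0,"rz": 0.05,"gripper": 0.3},{"tx": 0,"ty": 0,"tz": 3.85,"rx": 0,"ry": 0,"rz": 0,"gripper": 0.3},{"tx": 0,"ty": 0,"tz": 3.85,"rx": 0,"ry": 0,"rz": 0,"gripper": 0.3},{"tx": 0,"ty": 0,"tz": 0,"rx": 0,"ry": 0,"rz": 0,"gripper": 0.3},{"tx": 0,"ty": 0,"tz": 0,"rx": 0,"ry": 0,"rz": 0,"gripper": 0.3},{"tx": 0,"ty": 0,"tz": 0,"rx": 0,"ry": 0,"rz": 0,"gripper": -1},{"tx": 0,"ty": 0,"tz": 0,"rx": 0,"ry": 0,"rz": 0,"gripper": -1},{"tx": 0,"ty": 0,"tz": 0,"rx": 0,"ry": 0,"rz": 0,"gripper": -1},{"tx": 0,"ty": 0,"tz": 0,"rx": 0,"ry": 0,"rz": 0,"gripper": -1},{"tx": 0,"ty": 0,"tz": 0,"rx": 0,"ry": 0,"rz": 0,"gripper": -1},{"tx": 0,"ty": 0,"tz": 0,"rx": 0,"ry": 0,"rz": 0,"gripper": -1}]' --squeeze 80

```text
clock: 11.15
eef_pos: [434.4, -256.0, 38.1]
tcp_rot: [3.14, 0.002, 1.899]
contact_force: [-3.3, -0.0, 12.1]
opening: 0.126
```

>>> move_arm --increments '[{"tx": 0,"ty": 0,"tz": -1,"rx": 0,"ry": 0,"rz": 0,"gripper": -1},{"tx": 0,"ty": 0,"tz": -3,"rx": 0,"ry": 0,"rz": 0,"gripper": -1},{"tx": 0,"ty": 0,"tz": -4,"rx": 0,"ry": 0,"rz": 0,"gripper": -1},{"tx": 0,"ty": 0,"tz": -4,"rx": 0,"ry": 0,"rz": 0,"gripper": -1},{"tx": 0,"ty": 0,"tz": 0,"rx": 0,"ry": 0,"rz": 0,"gripper": -1},{"tx": 0,"ty": 0,"tz": 0,"rx": 0,"ry": 0,"rz": 0,"gripper": -1},{"tx": 0,"ty": 0,"tz": 0,"rx": 0,"ry": 0,"rz": 0,"gripper": -1}]'

```text
clock: 11.85
eef_pos: [432.8, -254.8, 155.5]
tcp_rot: [-3.141, -0.001, 1.899]
contact_force: [0.2, -0.0, -1.4]
opening: 0.121
```

```bash
python3 st.py
python3 - <<'E'
from h import *
c=cam('wrist'); s=r.sense(); im,d=r.grab_frame('wrist'); cv2.imwrite('pics/w6.png',im[...,::-1]); np.save('w6_d.npy',d)
T=Ro.from_euler('xyz',s['tcp_rot'])
for q in ('gauge','gauge_tip'):
    for o in r.place_of(q,'wrist')[:2]:
        X=atz(c,*o['location'],s['eef_pos'][2]+19); print(q,round(o['confidence'],2),np.round(o['location'],1),'tool',T.inv().apply(X-s['eef_pos']))
m=r.cut_out('gauge','wrist')[0]; P=T.inv().apply(pts(c,d,m['mask'])-s['eef_pos']); P=P[(abs(P[:,1])<20)&(P[:,2]<5)]
for a in range(-50,125,10):
    Q=P[(P[:,0]>a)&(P[:,0]<a+10)]
    if len(Q)>3: print(a,len(Q),np.round(np.median(Q,0),1),np.round([Q[:,1].min(),Q[:,1].max(),Q[:,2].min()],1))
print('max x',P[:,0].max())
E
```

```text
[ 432.8 -254.8  155.5] [-1.7994e+02 -7.0000e-02  1.0880e+02] [ 0.2 -0.  -1.4] 0.121 11.85 0.016826913776482766
444.7992929530193 -94.70357490105927
gauge 0.95 [160.4 254.9] tool [ 46.87443759  -0.2778479  -18.94480711]
gauge 0.69 [168.2  35.4] tool [ 43.2321155  -99.54863573 -18.85279669]
gauge_tip 0.84 [140.4 114.4] tool [ 55.86909961 -62.14607245 -18.87425951]
gauge_tip 0.75 [  0.  256.5] tool [110.72052039   0.36422679 -18.87059058]Traceback (most recent call last):
  File "<stdin>", line 11, in <module>
    return umr_maximum(a, axis, None, out, keepdims, initial, where)
ValueError: zero-size array to reduction operation maximum which has no identity
```

View pics/w6.png

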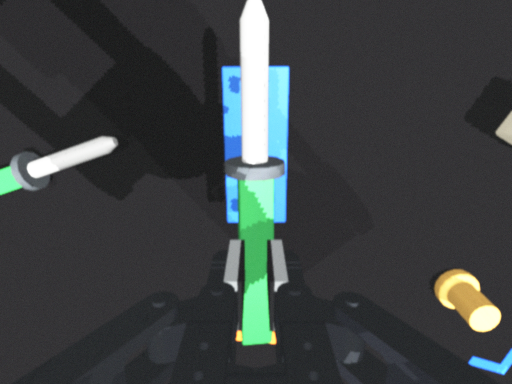

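The gauge is held: rod from (254,5) to (254,160), collar at (254,167). I'll measure its pose in the tool frame.

Run:
```python
from h import *
c=cam('wrist'); s=r.sense(); d=np.load('w6_d.npy')
T=Ro.from_euler('xyz',s['tcp_rot'])
m=np.zeros(d.shape,bool); m[:345,215:295]=1
P=T.inv().apply(pts(c,d,m)-s['eef_pos']); P=P[(abs(P[:,1])<20)&(P[:,2]<0)&(P[:,2]>-45)]
for a in list(range(20,40,5))+list(range(40,56,2))+list(range(56,116,8)):
    b=5 if a<40 else 2 if a<56 else 8
    Q=P[(P[:,0]>a)&(P[:,0]<=a+b)]
    if len(Q)>3: print(a,len(Q),np.round(np.median(Q,0),1),np.round([Q[:,1].min(),Q[:,1].max(),np.percentile(Q[:,2],5)],1))
print('max x',P[:,0].max())
im=cv2.imread('pics/w6.png'); hs=cv2.cvtColor(im,cv2.COLOR_BGR2GRAY); 
for v in (20,50,80,110,140): 
    row=hs[v,215:295].astype(float); x=np.nonzero(row>140)[0]+215; print(v,x.min(),x.max())
```

```text
20 361 [ 22.6   0.2 -24.3] [ -8.4   8.1 -25.6]
25 374 [ 27.6   0.2 -24.3] [ -9.1   8.  -25.5]
30 385 [ 32.5  -0.2 -24.2] [ -9.    8.4 -25.6]
35 353 [ 37.1   0.2 -24.2] [ -8.8   8.3 -25.5]
40 142 [ 41.4  -1.1 -28.1] [-14.   12.8 -30.2]
42 272 [ 43.   -0.2 -28.1] [-13.9  12.8 -30.5]
44 278 [ 45.   -0.2 -28.2] [-13.8  12.9 -30.3]
46 554 [ 46.5  -0.2 -21.8] [-14.   12.9 -29.2]
48 120 [ 49.   -0.7 -21.1] [ -6.1   5.2 -22.3]
50 114 [ 51.   -0.2 -20.9] [ -6.1   5.2 -22.2]
52 117 [ 53.   -0.2 -21. ] [ -6.1   5.1 -22.5]
54 118 [ 55.   -0.4 -21. ] [ -6.    5.1 -22.5]
56 491 [ 60.   -0.7 -20.8] [ -6.5   5.1 -22.4]
64 516 [ 67.9  -0.6 -20.7] [ -6.4   5.  -22.3]
72 566 [ 76.   -0.6 -20.6] [ -6.3   5.4 -22.3]
80 573 [ 84.3  -0.6 -20.5] [ -6.6   5.4 -22. ]
88 621 [ 91.9  -0.6 -20.3] [ -6.5   5.2 -22.1]
96 645 [100.   -0.6 -20.3] [ -6.4   5.1 -21.9]
104 415 [107.   -0.6 -19.1] [ -6.3   5.  -21. ]
max x 111.25628680987288
20 240 268
50 240 268
80 223 288
110 228 287
140 241 286
```

```bash
cat > ins.py <<'E'
from h import *
G=np.array([47,-0.5,-16.3]); H=79.3; PITCH=24.7; M=np.array([463.0,152.9,99.])
def tgt(a,M=M,H=H,lat=0,up=0):
    h=np.radians(H); p=np.radians(25); ix=np.array([np.cos(p)*np.cos(h),np.cos(p)*np.sin(h),-np.sin(p)])
    R=Ro.from_euler('xyz',[180,PITCH,H],degrees=True); O=M-a*ix
    return O-R.apply(G),[180,PITCH,H]
if __name__=='__main__':
    import sys
    a=float(sys.argv[1]); p,o=tgt(a); print(p); plan(p,o,int(sys.argv[2]))
E
python3 ins.py 95 10
```

```text
[438.31299033  19.55469415 143.97980404]
dist 274.7 rotvec total [  6.25 -24.23  29.06] clock 12.05
t [2.58 0.93 0.11] r [ 0.62 -2.42  2.91]
t [ 2.63  0.8  -0.01] r [ 0.62 -2.42  2.91]
t [ 2.66  0.67 -0.13] r [ 0.62 -2.42  2.91]
t [ 2.68  0.53 -0.24] r [ 0.62 -2.42  2.91]
t [ 2.69  0.39 -0.36] r [ 0.62 -2.42  2.91]
t [ 2.69  0.25 -0.48] r [ 0.62 -2.42  2.91]
t [ 2.68  0.11 -0.6 ] r [ 0.62 -2.42  2.91]
t [ 2.65 -0.03 -0.71] r [ 0.62 -2.42  2.91]
t [ 2.62 -0.18 -0.82] r [ 0.62 -2.42  2.91]
t [ 2.57 -0.32 -0.93] r [ 0.62 -2.42  2.91]
```

>>> move_arm --increments '[{"tx": 2.58,"ty": 0.93,"tz": 0.11,"rx": 0.62,"ry": -2.42,"rz": 2.91,"gripper": -1},{"tx": 2.63,"ty": 0.8,"tz": -0.01,"rx": 0.62,"ry": -2.42,"rz": 2.91,"gripper": -1},{"tx": 2.66,"ty": 0.67,"tz": -0.13,"rx": 0.62,"ry": -2.42,"rz": 2.91,"gripper": -1},{"tx": 2.68,"ty": 0.53,"tz": -0.24,"rx": 0.62,"ry": -2.42,"rz": 2.91,"gripper": -1},{"tx": 2.69,"ty": 0.39,"tz": -0.36,"rx": 0.62,"ry": -2.42,"rz": 2.91,"gripper": -1},{"tx": 2.69,"ty": 0.25,"tz": -0.48,"rx": 0.62,"ry": -2.42,"rz": 2.91,"gripper": -1},{"tx": 2.68,"ty": 0.11,"tz": -0.6,"rx": 0.62,"ry": -2.42,"rz": 2.91,"gripper": -1},{"tx": 2.65,"ty": -0.03,"tz": -0.71,"rx": 0.62,"ry": -2.42,"rz": 2.91,"gripper": -1},{"tx": 2.62,"ty": -0.18,"tz": -0.82,"rx": 0.62,"ry": -2.42,"rz": 2.91,"gripper": -1},{"tx": 2.57,"ty": -0.32,"tz": -0.93,"rx": 0.62,"ry": -2.42,"rz": 2.91,"gripper": -1},{"tx": 0,"ty": 0,"tz": 0,"rx": 0,"ry": 0,"rz": 0,"gripper": -1},{"tx": 0,"ty": 0,"tz": 0,"rx": 0,"ry": 0,"rz": 0,"gripper": -1}]'

```text
clock: 13.25
eef_pos: [438.9, 19.6, 144.2]
tcp_rot: [3.14, 0.432, 1.386]
contact_force: [1.0, -0.9, -1.6]
opening: 0.125
```

```bash
sed -i 's/^    a=float/    st=r.sense(); print(np.abs(st["qvel"]).max(),st["eef_pos"],np.degrees(st["tcp_rot"]),st["contact_force"])\n    a=float/' ins.py; python3 ins.py 95 1
python3 - <<'E'
from h import *
from ins import *
c=cam('wrist'); s=r.sense(); im,d=r.grab_frame('wrist'); 
np.save('w7_d.npy',d); np.savez('w7_c.npz',K=c[0],R=c[1],t=c[2]); 
T=Ro.from_euler('xyz',s['tcp_rot'])
for q in ('sleeve_mouth','gauge_tip','gauge','red_line','white_mark'):
    for o in r.place_of(q,'wrist')[:1]: print(q,round(o['confidence'],2),np.round(o['location'],1))
print('pred mouth px (u,v)',proj(c,M),'tip',proj(c,s['eef_pos']+T.apply(G+[65,0,0])))
cv2.imwrite('pics/w7.png',im[...,::-1])
E
```

```text
0.03551663869141345 [438.8633867   19.5510559  144.23627052] [179.92362422  24.73530609  79.39339459] [ 0.95404862 -0.91291541 -1.58236305]
[438.31299033  19.55469415 143.97980404]
dist 0.6 rotvec total [0.12 0.04 0.08] clock 13.25
t [ 0.   -0.05  0.03] r [0.12 0.04 0.08]
gauge_tip 0.55 [350.  265.9]
gauge 0.65 [161.  254.5]
pred mouth px (u,v) [254.35179058 -93.69468411] tip [255.18866522  -2.36165815]
```

View pics/w7.png

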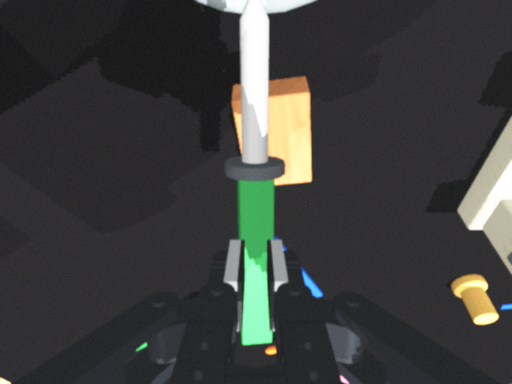

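The rod is held straight, but the wrist camera cannot see the mouth from here. I'll check the mouth estimate offline against the depth from w4.

Run:
```python
from h import *
from ins import M,H
z=np.load('w4_c.npz'); c=(z['K'],z['R'],z['t']); d=np.load('w4_d.npy'); im=cv2.imread('pics/w4.png')
hs=cv2.cvtColor(im,cv2.COLOR_BGR2HSV); m=(hs[...,0]>10)&(hs[...,0]<32)&(hs[...,1]>110); m[108:]=0; m[:,:225]=0;m[:,290:]=0
P=pts(c,d,m); P=P[P[:,2]>55]-M
h=np.radians(H);p=np.radians(25)
ax=-np.array([np.cos(p)*np.cos(h),np.cos(p)*np.sin(h),-np.sin(p)]); la=np.array([np.sin(h),-np.cos(h),0]); no=np.cross(la,ax); no*=np.sign(no[2])
S=P@ax;L=P@la;N=P@no
print(len(P),'s range',np.percentile(S,[0.5,50,98,99.5]))
from scipy.optimize import least_squares
# cylinder fit with r=18 on lateral surface points
k=(S<-4)&(N>2)
f=lambda q: np.hypot(L[k]-q[0]-q[1]*S[k],N[k]-q[2]-q[3]*S[k])-18
q=least_squares(f,[0,0,0,0],loss='soft_l1').x; print('lat0 %.2f slope %.2f deg nor0 %.2f slope %.2f deg'%(q[0],np.degrees(q[1]),q[2],np.degrees(q[3])),np.std(f(q)))
for s in range(-70,5,10):
    j=(S>s)&(S<s+10)
    if j.sum()>10: print(s,np.round([L[j].min(),L[j].max(),np.percentile(N[j],97)],1))
# mouth face points: near s=0, n<12
j=(abs(S)<6)&(N<12)&(N>-18); print('face',j.sum(),np.median(S[j]))
```

```text
4125 s range [-75.02409261 -31.51484282   0.10322108   0.35126231]
lat0 0.03 slope 0.12 deg nor0 -0.65 slope 0.05 deg 0.55375688048665
-70 [-17.8  17.   18. ]
-60 [-17.8  16.9  18.1]
-50 [-17.8  17.6  17.8]
-40 [-17.8  17.4  18.1]
-30 [-17.8  17.4  17.9]
-20 [-16.9  17.1  18.1]
-10 [-16.9  16.9  17.8]
0 [-15.3  15.9  15.7]
face 487 -0.40585920374907275
```

The mouth model fits to better than 0.7 mm. I'll start inserting gently.

```bash
sed -i 's/-16.3\]/-16.9]/' ins.py; python3 ins.py 95 1; python3 ins.py 57 4
```

```text
0.0034283461876989884 [438.91135585  18.11376372 145.18307544] [179.8045298   24.69515957  79.11195156] [-0.26193625 -0.5765206  -2.62439019]
[438.26643995  19.30833323 143.43469913]
dist 2.2 rotvec total [ 0.12 -0.   -0.17] clock 13.55
t [ 0.17 -0.09  0.11] r [ 0.12 -0.   -0.17]
0.0034283461876989884 [438.91135585  18.11376372 145.18307544] [179.8045298   24.69515957  79.11195156] [-0.26193625 -0.5765206  -2.62439019]
[444.66074172  53.14921914 127.37520519]
dist 39.7 rotvec total [ 0.12 -0.   -0.17] clock 13.55
t [ 0.99 -0.02  0.03] r [ 0.03 -0.   -0.04]
t [ 0.99 -0.02  0.03] r [ 0.03 -0.   -0.04]
t [ 0.99 -0.02  0.03] r [ 0.03 -0.   -0.04]
t [ 0.99 -0.02  0.03] r [ 0.03 -0.   -0.04]
```

>>> move_arm --increments '[{"tx": 0.17,"ty": -0.09,"tz": 0.11,"rx": 0.12,"ry": 0,"rz": -0.17,"gripper": -1},{"tx": 0.7,"ty": 0,"tz": 0,"rx": 0,"ry": 0,"rz": 0,"gripper": -1},{"tx": 0.7,"ty": 0,"tz": 0,"rx": 0,"ry": 0,"rz": 0,"gripper": -1},{"tx": 0.6,"ty": 0,"tz": 0,"rx": 0,"ry": 0,"rz": 0,"gripper": -1},{"tx": 0,"ty": 0,"tz": 0,"rx": 0,"ry": 0,"rz": 0,"gripper": -1},{"tx": 0,"ty": 0,"tz": 0,"rx": 0,"ry": 0,"rz": 0,"gripper": -1},{"tx": 0,"ty": 0,"tz": 0,"rx": 0,"ry": 0,"rz": 0,"gripper": -1},{"tx": 0,"ty": 0,"tz": 0,"rx": 0,"ry": 0,"rz": 0,"gripper": -1},{"tx": 0,"ty": 0,"tz": 0,"rx": 0,"ry": 0,"rz": 0,"gripper": -1}]'

```text
clock: 14.45
eef_pos: [441.7, 38.0, 135.1]
tcp_rot: [-3.142, 0.431, 1.385]
contact_force: [0.7, -0.2, -1.3]
opening: 0.121
```

```bash
python3 ins.py 75 1
python3 - <<'E'
from h import *
ims=[]
for n in ('top','scene'):
    c=cam(n); im,d=r.grab_frame(n); cv2.imwrite(f'pics/{n}2.png',im[...,::-1])
    u,v=proj(c,[455,130,90]).astype(int); ims.append(cv2.resize(im[v-24:v+24,u-32:u+32,::-1],(400,300),interpolation=cv2.INTER_CUBIC))
cv2.imwrite('pics/m2.png',np.hstack(ims))
E
```

```text
0.0025277473617506853 [441.74912399  37.99982048 135.05815521] [-179.99887204   24.70755079   79.36661336] [ 0.66874465 -0.21112875 -1.33781138]
[441.63186193  37.11932581 134.9823339 ]
dist 0.9 rotvec total [0.03 0.01 0.06] clock 14.45
t [-0.08  0.    0.04] r [0.03 0.01 0.06]
```

View pics/m2.png

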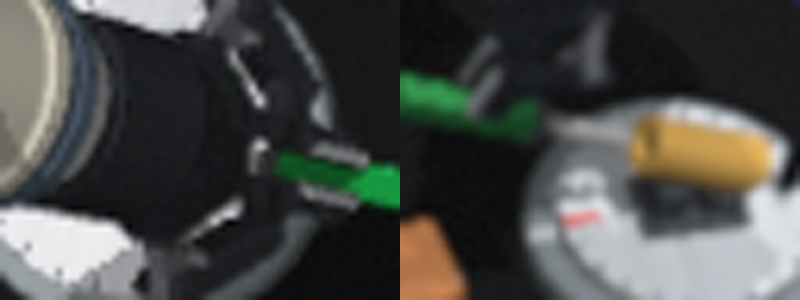

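The scene crop (right) shows the rod tip at (630,133), lined up with the bore at (650,140). I'll go in.

>>> move_arm --increments '[{"tx": 0.6,"ty": 0,"tz": 0.04,"rx": 0.03,"ry": 0,"rz": 0.06,"gripper": -1},{"tx": 0.6,"ty": 0,"tz": 0,"rx": 0,"ry": 0,"rz": 0,"gripper": -1},{"tx": 0.6,"ty": 0,"tz": 0,"rx": 0,"ry": 0,"rz": 0,"gripper": -1},{"tx": 0.5,"ty": 0,"tz": 0,"rx": 0,"ry": 0,"rz": 0,"gripper": -1},{"tx": 0,"ty": 0,"tz": 0,"rx": 0,"ry": 0,"rz": 0,"gripper": -1},{"tx": 0,"ty": 0,"tz": 0,"rx": 0,"ry": 0,"rz": 0,"gripper": -1},{"tx": 0,"ty": 0,"tz": 0,"rx": 0,"ry": 0,"rz": 0,"gripper": -1}]'

```text
clock: 15.25
eef_pos: [445.5, 58.4, 125.0]
tcp_rot: [-3.141, 0.431, 1.384]
contact_force: [0.1, 0.6, -1.9]
opening: 0.125
```

```bash
python3 ins.py 52 1
```

```text
0.003877659560677162 [445.51608711  58.39147298 125.0103789 ] [-179.9825638    24.71809436   79.31934241] [ 0.09765422  0.55288857 -1.88971793]
[445.50209722  57.60196729 125.26211388]
dist 0.8 rotvec total [-0.01  0.02  0.02] clock 15.25
t [-0.08  0.01  0.01] r [-0.01  0.02  0.02]
```

>>> move_arm --increments '[{"tx": 0.9,"ty": 0,"tz": 0,"rx": 0,"ry": 0,"rz": 0,"gripper": -1},{"tx": 0.9,"ty": 0,"tz": 0,"rx": 0,"ry": 0,"rz": 0,"gripper": -1},{"tx": 0.9,"ty": 0,"tz": 0,"rx": 0,"ry": 0,"rz": 0,"gripper": -1},{"tx": 0.9,"ty": 0,"tz": 0,"rx": 0,"ry": 0,"rz": 0,"gripper": -1},{"tx": 0.9,"ty": 0,"tz": 0,"rx": 0,"ry": 0,"rz": 0,"gripper": -1},{"tx": 0,"ty": 0,"tz": 0,"rx": 0,"ry": 0,"rz": 0,"gripper": -1},{"tx": 0,"ty": 0,"tz": 0,"rx": 0,"ry": 0,"rz": 0,"gripper": -1},{"tx": 0,"ty": 0,"tz": 0,"rx": 0,"ry": 0,"rz": 0,"gripper": -1}]'

```text
clock: 16.05
eef_pos: [453.1, 98.5, 106.2]
tcp_rot: [-3.141, 0.431, 1.384]
contact_force: [0.7, -0.1, -0.9]
opening: 0.127
```

```bash
python3 ins.py 6 1
```

```text
0.005644169195615837 [453.06959801  98.46925131 106.24720745] [-179.98427685   24.72283703   79.318107  ] [ 0.73692934 -0.10423846 -0.8597498 ]
[453.24256779  98.56725023 105.82167384]
dist 0.5 rotvec total [-0.01  0.02  0.02] clock 16.05
t [0.03 0.02 0.03] r [-0.01  0.02  0.02]
```

>>> move_arm --increments '[{"tx": 0.25,"ty": 0,"tz": 0.02,"rx": 0,"ry": 0,"rz": 0,"gripper": -1},{"tx": 0.25,"ty": 0,"tz": 0.02,"rx": 0,"ry": 0,"rz": 0,"gripper": -1},{"tx": 0.2,"ty": 0,"tz": 0,"rx": 0,"ry": 0,"rz": 0,"gripper": -1},{"tx": 0,"ty": 0,"tz": 0,"rx": 0,"ry": 0,"rz": 0,"gripper": -1},{"tx": 0,"ty": 0,"tz": 0,"rx": 0,"ry": 0,"rz": 0,"gripper": -1},{"tx": 0,"ty": 0,"tz": 0,"rx": 0,"ry": 0,"rz": 0,"gripper": -1}]'

```text
clock: 16.65
eef_pos: [454.2, 104.3, 103.0]
tcp_rot: [-3.141, 0.432, 1.384]
contact_force: [-0.2, -5.0, -0.1]
opening: 0.12
```

```bash
python3 ins.py 0 1
```

```text
0.0026141297841965603 [454.16887349 104.32745646 102.97719621] [-179.97647351   24.75136603   79.31428996] [-0.15327903 -4.98038938 -0.1439652 ]
[454.25219438 103.910548   103.28596427]
dist 0.5 rotvec total [-0.02  0.05  0.01] clock 16.65
t [-0.05  0.02 -0.01] r [-0.02  0.05  0.01]
```

>>> move_arm --increments '[{"tx": 0.15,"ty": 0,"tz": 0,"rx": 0,"ry": 0,"rz": 0,"gripper": -1},{"tx": 0.1,"ty": 0,"tz": 0,"rx": 0,"ry": 0,"rz": 0,"gripper": -1},{"tx": 0,"ty": 0,"tz": 0,"rx": 0,"ry": 0,"rz": 0,"gripper": -1},{"tx": 0,"ty": 0,"tz": 0,"rx": 0,"ry": 0,"rz": 0,"gripper": -1},{"tx": 0,"ty": 0,"tz": 0,"rx": 0,"ry": 0,"rz": 0,"gripper": -1}]'

```text
clock: 17.15
eef_pos: [454.0, 104.4, 102.8]
tcp_rot: [-3.14, 0.437, 1.385]
contact_force: [-0.4, -13.7, 8.2]
opening: 0.122
```

```bash
python3 ins.py 0 1
python3 - <<'E'
from h import *
from ang import ang
for n,C in (('scene',(470.5,185.4)),):
    im,d=r.grab_frame(n); cv2.imwrite('pics/scene3.png',im[...,::-1]); ang(n,im,cam(n),np.array(C))
    ang(n,cv2.imread('pics/scene2.png')[...,::-1],cam(n),np.array(C))
E
```

```text
0.0020489009377495835 [453.95469651 104.35280111 102.77468222] [-179.9289895    25.02529328   79.3449169 ] [ -0.4262222  -13.66693439   8.17696137]
[454.25219438 103.910548   103.28596427]
dist 0.7 rotvec total [-0.05  0.33  0.04] clock 17.15
t [-0.06  0.04 -0.03] r [-0.05  0.33  0.04]
scene red -103.0683106947278 69.86810416791918 117.0
scene white -103.1655064656752 89.2586482248683 21 124.0 178.0 red-white 0.09719577094739407
scene red -102.51294757892319 67.54493518919423 389.0
scene white -103.15976282498356 88.98361060158834 20 129.0 177.0 red-white 0.6468152460603704
```

The collar has stopped: about 16 N along the axis, and the tool no longer advances. I'll draw it out along the same line.

>>> move_arm --increments '[{"tx": -0.4,"ty": 0,"tz": 0,"rx": 0,"ry": 0,"rz": 0,"gripper": -1},{"tx": -0.6,"ty": 0,"tz": -0.04,"rx": 0,"ry": 0,"rz": 0,"gripper": -1},{"tx": -0.9,"ty": 0,"tz": 0,"rx": 0,"ry": 0,"rz": 0,"gripper": -1},{"tx": -1,"ty": 0,"tz": 0,"rx": 0,"ry": 0,"rz": 0,"gripper": -1},{"tx": -1,"ty": 0,"tz": 0,"rx": 0,"ry": 0,"rz": 0,"gripper": -1},{"tx": -1,"ty": 0,"tz": 0,"rx": 0,"ry": 0,"rz": 0,"gripper": -1},{"tx": -1,"ty": 0,"tz": 0,"rx": 0,"ry": 0,"rz": 0,"gripper": -1},{"tx": -1,"ty": 0,"tz": 0,"rx": 0,"ry": 0,"rz": 0,"gripper": -1},{"tx": -1,"ty": 0,"tz": 0,"rx": 0,"ry": 0,"rz": 0,"gripper": -1},{"tx": -1.2,"ty": 0,"tz": 0,"rx": 0,"ry": 0,"rz": 0,"gripper": -1},{"tx": -1.2,"ty": 0,"tz": 0,"rx": 0,"ry": 0,"rz": 0,"gripper": -1},{"tx": -1.2,"ty": 0,"tz": 0,"rx": 0,"ry": 0,"rz": 0,"gripper": -1}]'

```text
clock: 18.4
eef_pos: [435.2, 3.6, 150.7]
tcp_rot: [-3.141, 0.431, 1.384]
contact_force: [-0.2, -0.3, -1.8]
opening: 0.121
```

```bash
python3 ins.py 110 1
python3 - <<'E'
from h import *
from ang import ang
for n,C in (('scene',(470.5,185.4)),('top',(467.85,185.3))):
    im,d=r.grab_frame(n); cv2.imwrite(f'pics/{n}4.png',im[...,::-1]); ang(n,im,cam(n),np.array(C))
E
```

```text
0.19505646105671853 [435.20168679   3.5699733  150.72254273] [-179.98948095   24.71025175   79.31590279] [-0.15712818 -0.33036072 -1.84944643]
[435.74237346   5.95008879 149.77397306]
dist 2.6 rotvec total [-0.    0.01  0.01] clock 18.4
t [ 0.26  0.01 -0.02] r [-0.    0.01  0.01]
scene red -102.7998889311768 68.18246705349593 339.0
scene white -103.24113150690036 89.01049112697251 20 139.0 183.0 red-white 0.44124257572356385
top red nan nan 0.0ang.py:12: RuntimeWarning: invalid value encountered in divide
  m=(P*w).sum((1,2))/w.sum(); ar=np.degrees(np.arctan2(m[1],m[0])); print(n,'red',ar,np.hypot(*m),w.sum())
  return _methods._mean(a, axis=axis, dtype=dtype,
  ret = ret.dtype.type(ret / rcount)
Traceback (most recent call last):
  File "ang.py", line 16, in ang
    m=(P*w).sum((1,2))/w.sum(); aw=np.degrees(np.arctan2(m[1],m[0])); print(n,'white',aw,np.hypot(*m),reg.sum(),base,V[reg].max(),'red-white',ar-aw)
                                                                                                                     ~~~~~~~~~~^^
ValueError: zero-size array to reduction operation maximum which has no identity
```

The stage is still on its mark (0.4°). Next I'll lift, level and turn towards the reader, with a stop above it for a wrist look.

>>> move_arm --increments '[{"tx": -1.38,"ty": 0,"tz": -3,"rx": 0,"ry": 0,"rz": 0,"gripper": -1},{"tx": -1.38,"ty": 0,"tz": -3,"rx": 0,"ry": 0,"rz": 0,"gripper": -1},{"tx": -1.38,"ty": 0,"tz": -3,"rx": 0,"ry": 0,"rz": 0,"gripper": -1},{"tx": 0,"ty": 0,"tz": 0,"rx": 0,"ry": 0,"rz": 0,"gripper": -1}]'

```text
clock: 18.9
eef_pos: [437.7, 5.2, 253.0]
tcp_rot: [3.135, 0.428, 1.382]
contact_force: [-0.2, -0.1, -2.4]
opening: 0.118
```

```bash
cat > rd.py <<'E'
from h import *
import sys
G=np.array([47,-0.5,-16.9]); H=-10.1; PITCH=-0.3; B=np.array([688.6,-65.2,150.])
def tgt(B=B,H=H,back=0,up=0):
    R=Ro.from_euler('xyz',[180,PITCH,H],degrees=True); h=np.radians(H)
    return B-R.apply(G+[65,0,0])-back*np.array([np.cos(h),np.sin(h),0])+[0,0,up],[180,PITCH,H]
if __name__=='__main__':
    st=r.sense(); print(np.abs(st["qvel"]).max(),st["eef_pos"],np.degrees(st["tcp_rot"]),np.round(st["contact_force"],1),np.round(st['qpos'],2))
    p,o=tgt(up=float(sys.argv[1])); print(p); plan(p,o,int(sys.argv[2]))
E
python3 rd.py 117 12
```

```text
0.07315876957216949 [437.70615183   5.19483724 252.97524234] [179.62823731  24.53780976  79.16385502] [-0.2 -0.1 -2.4] [ 0.32  0.13  1.9  -0.39  1.34  0.64]
[578.33658847 -46.06696532 249.51380371]
dist 149.7 rotvec total [19.15 19.29 87.92] clock 18.9
t [-0.17  1.23  0.12] r [1.6  1.61 7.33]
t [-0.01  1.25  0.08] r [1.6  1.61 7.33]
t [0.14 1.24 0.05] r [1.6  1.61 7.33]
t [0.3  1.21 0.02] r [1.6  1.61 7.33]
t [ 0.45  1.16 -0.  ] r [1.6  1.61 7.33]
t [ 0.6   1.1  -0.02] r [1.6  1.61 7.33]
t [ 0.73  1.01 -0.03] r [1.6  1.61 7.33]
t [ 0.86  0.91 -0.04] r [1.6  1.61 7.33]
t [ 0.97  0.79 -0.03] r [1.6  1.61 7.33]
t [ 1.06  0.66 -0.03] r [1.6  1.61 7.33]
t [ 1.13  0.52 -0.01] r [1.6  1.61 7.33]
t [1.19 0.37 0.01] r [1.6  1.61 7.33]
```

>>> move_arm --increments '[{"tx": -0.17,"ty": 1.23,"tz": 0.12,"rx": 1.6,"ry": 1.61,"rz": 7.33,"gripper": -1},{"tx": -0.01,"ty": 1.25,"tz": 0.08,"rx": 1.6,"ry": 1.61,"rz": 7.33,"gripper": -1},{"tx": 0.14,"ty": 1.24,"tz": 0.05,"rx": 1.6,"ry": 1.61,"rz": 7.33,"gripper": -1},{"tx": 0.3,"ty": 1.21,"tz": 0.02,"rx": 1.6,"ry": 1.61,"rz": 7.33,"gripper": -1},{"tx": 0.45,"ty": 1.16,"tz": 0,"rx": 1.6,"ry": 1.61,"rz": 7.33,"gripper": -1},{"tx": 0.6,"ty": 1.1,"tz": -0.02,"rx": 1.6,"ry": 1.61,"rz": 7.33,"gripper": -1},{"tx": 0.73,"ty": 1.01,"tz": -0.03,"rx": 1.6,"ry": 1.61,"rz": 7.33,"gripper": -1},{"tx": 0.86,"ty": 0.91,"tz": -0.04,"rx": 1.6,"ry": 1.61,"rz": 7.33,"gripper": -1},{"tx": 0.97,"ty": 0.79,"tz": -0.03,"rx": 1.6,"ry": 1.61,"rz": 7.33,"gripper": -1},{"tx": 1.06,"ty": 0.66,"tz": -0.03,"rx": 1.6,"ry": 1.61,"rz": 7.33,"gripper": -1},{"tx": 1.13,"ty": 0.52,"tz": -0.01,"rx": 1.6,"ry": 1.61,"rz": 7.33,"gripper": -1},{"tx": 1.19,"ty": 0.37,"tz": 0.01,"rx": 1.6,"ry": 1.61,"rz": 7.33,"gripper": -1}]'

```text
clock: 20.1
eef_pos: [576.2, -47.2, 243.7]
tcp_rot: [3.14, 0.001, -0.183]
contact_force: [0.3, 0.1, -2.8]
opening: 0.121
```

>>> move_arm --increments '[{"tx": 0,"ty": 0,"tz": 0,"rx": 0,"ry": 0,"rz": 0,"gripper": -1},{"tx": 0,"ty": 0,"tz": 0,"rx": 0,"ry": 0,"rz": 0,"gripper": -1},{"tx": 0,"ty": 0,"tz": 0,"rx": 0,"ry": 0,"rz": 0,"gripper": -1},{"tx": 0,"ty": 0,"tz": 0,"rx": 0,"ry": 0,"rz": 0,"gripper": -1}]'

```text
clock: 20.5
eef_pos: [575.7, -46.4, 244.7]
tcp_rot: [3.139, 0.002, -0.175]
contact_force: [0.1, 0.3, -2.4]
opening: 0.123
```

```bash
python3 rd.py 117 1
cat > rw.py <<'E'
from h import *
import sys
tag=sys.argv[1]
c=cam('wrist'); s=r.sense(); im,d=r.grab_frame('wrist'); cv2.imwrite(f'pics/{tag}.png',im[...,::-1]); np.save(tag+'_d.npy',d); np.savez(tag+'_c.npz',K=c[0],R=c[1],t=c[2])
T=Ro.from_euler('xyz',s['tcp_rot'])
P=pts(c,d,d>-1); q=T.inv().apply(P-s['eef_pos'])
t=(P[:,2]>174)&(P[:,2]<196)&(P[:,0]>600)&(abs(P[:,0]-688)<90)&(abs(P[:,1]+65)<120)
ctr=[]
for sgn in (1,-1):
    Q=P[t&(sgn*(P[:,1]+65.2)>20)]
    if len(Q)<20: print('none',sgn); continue
    print('tower',sgn,len(Q),np.round(np.median(Q,0),1),cv2.minAreaRect(Q[:,:2].astype(np.float32)))
# in reader frame by assumed heading
h=np.radians(-10.1); X=(P[t][:,:2]-[688.6,-65.2])@np.array([[np.cos(h),-np.sin(h)],[np.sin(h),np.cos(h)]])
for sgn in (1,-1):
    Q=X[sgn*X[:,1]>20]; 
    if len(Q): print('rel x',np.round(np.percentile(Q[:,0],[0.5,99.5]),1),'y',np.round(np.percentile(Q[:,1],[0.5,99.5]),1))
# gauge in tool frame
g=(abs(q[:,1])<20)&(q[:,2]<5)&(q[:,2]>-45)&(q[:,0]>15)
for a,b in ((20,35),(40,46),(50,60),(70,80),(85,95),(95,105)):
    Q=q[g&(q[:,0]>a)&(q[:,0]<b)]
    if len(Q)>5: print('g',a,np.round(np.median(Q,0),1),np.round([Q[:,1].min(),Q[:,1].max(),np.percentile(Q[:,2],5)],1))
print('max x',q[g][:,0].max())
for n in ('beam_centre','reader'):
    for o in r.place_of(n,'wrist')[:1]: print(n,round(o['confidence'],2),np.round(o['location'],1),atz(c,*o['location'],150 if n[0]=='b' else 0))
E
python3 rw.py w8
```

```text
0.006135347956312404 [575.74492139 -46.4454492  244.74784994] [ 1.79859197e+02  9.62588562e-02 -1.00265777e+01] [ 0.1  0.3 -2.4] [-0.08  0.25  1.69 -0.    1.2   1.67]
[578.33658847 -46.06696532 249.51380371]
dist 5.4 rotvec total [0.14 0.4  0.07] clock 20.5
t [ 0.25 -0.08 -0.48] r [0.14 0.4  0.07]
tower 1 4920 [693.4   1.9 184.6] ((693.6721801757812, 3.138772964477539), (44.837799072265625, 38.54816436767578), 79.91948699951172)
tower -1 4911 [ 670.5 -127.6  184.6] ((670.06005859375, -129.1132049560547), (45.3463020324707, 38.25140380859375), 79.8900375366211)
rel x [-26.2  10.6] y [46.  89.7]
rel x [-26.1  10.9] y [-87.6 -43.8]
g 20 [ 27.8  -0.4 -24.2] [ -9.6   7.9 -25.5]
g 40 [ 44.3  -0.8 -26.2] [-14.6  12.7 -30. ]
g 50 [ 55.1  -0.8 -20.8] [ -6.7   5.  -22.4]
g 70 [ 75.1  -1.2 -20.6] [ -6.9   4.8 -22.1]
g 85 [ 90.   -1.2 -20.4] [ -7.    4.6 -22. ]
g 95 [100.   -1.2 -20.2] [ -7.    4.9 -21.8]
max x 110.28743406368947
beam_centre 0.87 [ 27.9 251.6] [688.9199667 -63.3206254 150.       ]
reader 0.86 [ 46.8 250.9] [689.25599597 -61.34204695   0.        ]
```

Run:
```python
from h import *
from scipy.optimize import least_squares
s=r.sense(); T=Ro.from_euler('xyz',s['tcp_rot'])
z=np.load('w8_c.npz'); c=(z['K'],z['R'],z['t']); d=np.load('w8_d.npy')
m=np.zeros(d.shape,bool); m[:345,215:295]=1
q=T.inv().apply(pts(c,d,m)-s['eef_pos'])
k=(q[:,0]>52)&(q[:,0]<102)&(abs(q[:,1]+1)<5)&(q[:,2]>-25)&(q[:,2]<-15); Q=q[k]
f=lambda p:np.hypot(Q[:,1]-p[0]-p[1]*(Q[:,0]-47),Q[:,2]-p[2]-p[3]*(Q[:,0]-47))-6
p=least_squares(f,[-1,0,-16,0],loss='soft_l1',f_scale=.3).x; print('rod: y0 %.2f yaw %.2f z0 %.2f droop %.2f'%(p[0],np.degrees(p[1]),p[2],np.degrees(p[3])),np.std(f(p)))
k=(q[:,0]>8)&(q[:,0]<39)&(abs(q[:,1]+.7)<6)&(q[:,2]>-28)&(q[:,2]<-21); Q=q[k]
A=np.c_[np.ones(len(Q)),Q[:,0]-47,Q[:,1]]; print('handle top z at 47, slope',np.linalg.lstsq(A,Q[:,2],rcond=None)[0]*[1,57.3,57.3],len(Q))
```

```text
rod: y0 -1.08 yaw -0.23 z0 -15.60 droop 0.72 0.5689060268674324
handle top z at 47, slope [-23.80233071   0.73629878   6.33528955] 1602
```

```bash
python3 - <<'E'
s=open('rd.py').read()
s=s.replace("G=np.array([47,-0.5,-16.9]); H=-10.1; PITCH=-0.3; B=np.array([688.6,-65.2,150.])","G=np.array([46.3,-1.3,-15.5]); H=-10.3; PITCH=-0.7; B=np.array([689.8,-64.3,150.])")
open('rd.py','w').write(s)
E
python3 rd.py 50 4
```

```text
0.0019010255285655607 [575.95679608 -46.59531811 244.92694809] [ 1.79869437e+02  6.47524742e-02 -1.00847919e+01] [-0.5  0.6 -0.8] [-0.08  0.25  1.69 -0.    1.2   1.67]
[580.25563683 -45.71370782 183.14140458]
dist 61.9 rotvec total [0.13 0.76 0.22] clock 20.65
t [ 0.1  -0.04  1.54] r [0.03 0.19 0.05]
t [ 0.1  -0.04  1.54] r [0.03 0.19 0.05]
t [ 0.09 -0.04  1.55] r [0.03 0.19 0.05]
t [ 0.09 -0.04  1.55] r [0.03 0.19 0.05]
```

>>> move_arm --increments '[{"tx": 0.1,"ty": -0.04,"tz": 1.6,"rx": 0.03,"ry": 0.19,"rz": 0.05,"gripper": -1},{"tx": 0.1,"ty": -0.04,"tz": 1.6,"rx": 0.03,"ry": 0.19,"rz": 0.05,"gripper": -1},{"tx": 0.1,"ty": -0.04,"tz": 1.6,"rx": 0.03,"ry": 0.19,"rz": 0.05,"gripper": -1},{"tx": 0.1,"ty": -0.04,"tz": 1.6,"rx": 0.03,"ry": 0.19,"rz": 0.05,"gripper": -1},{"tx": 0,"ty": 0,"tz": 1.6,"rx": 0,"ry": 0,"rz": 0,"gripper": -1},{"tx": 0,"ty": 0,"tz": 1.6,"rx": 0,"ry": 0,"rz": 0,"gripper": -1},{"tx": 0,"ty": 0,"tz": 1.5,"rx": 0,"ry": 0,"rz": 0,"gripper": -1},{"tx": 0,"ty": 0,"tz": 0,"rx": 0,"ry": 0,"rz": 0,"gripper": -1},{"tx": 0,"ty": 0,"tz": 0,"rx": 0,"ry": 0,"rz": 0,"gripper": -1},{"tx": 0,"ty": 0,"tz": 0,"rx": 0,"ry": 0,"rz": 0,"gripper": -1},{"tx": 0,"ty": 0,"tz": 0,"rx": 0,"ry": 0,"rz": 0,"gripper": -1}]'

```text
clock: 21.75
eef_pos: [581.8, -46.3, 134.9]
tcp_rot: [-3.141, -0.014, -0.181]
contact_force: [-0.0, -0.1, -1.7]
opening: 0.117
```

```bash
python3 rd.py 0 1
```

```text
0.003052729553502249 [581.75068817 -46.33987494 134.88604227] [-179.99018592   -0.79649129  -10.35303349] [-0.  -0.1 -1.7] [-0.08  0.36  1.8  -0.    0.97  1.67]
[580.25563683 -45.71370782 133.14140458]
dist 2.4 rotvec total [-0.01 -0.1  -0.05] clock 21.75
t [-0.16 -0.03  0.17] r [-0.01 -0.1  -0.05]
```

>>> move_arm --increments '[{"tx": -0.16,"ty": -0.03,"tz": 0.17,"rx": 0,"ry": -0.1,"rz": -0.05,"gripper": -1},{"tx": 0,"ty": 0,"tz": 0,"rx": 0,"ry": 0,"rz": 0,"gripper": -1},{"tx": 0,"ty": 0,"tz": 0,"rx": 0,"ry": 0,"rz": 0,"gripper": -1},{"tx": 0,"ty": 0,"tz": 0,"rx": 0,"ry": 0,"rz": 0,"gripper": -1},{"tx": 0,"ty": 0,"tz": 0,"rx": 0,"ry": 0,"rz": 0,"gripper": -1}]'

```text
clock: 22.25
eef_pos: [579.6, -45.8, 132.3]
tcp_rot: [-3.142, -0.011, -0.18]
contact_force: [-0.1, -1.0, -2.2]
opening: 0.123
```

```bash
python3 rd.py 0 1; python3 rw.py w9
python3 - <<'E'
from h import *
from ang import ang
from rd import G,B
s=r.sense(); T=Ro.from_euler('xyz',s['tcp_rot']); tip=s['eef_pos']+T.apply(G+[65,0,0]); print('tip est',tip,'target',B)
ims=[]
for n,C in (('scene',(470.5,185.4)),('top',(467.85,185.3))):
    c=cam(n); im,d=r.grab_frame(n); cv2.imwrite(f'pics/{n}5.png',im[...,::-1])
    try: ang(n,im,c,np.array(C))
    except Exception as e: print(n,'blocked')
    for q,z in (('gauge_tip',150),('beam_centre',150),('ring_gauge',0),('spare_sleeve',0),('block_case',0)):
        for o in r.place_of(q,n)[:3]: print(n,q,round(o['confidence'],2),np.round(o['location'],1),np.round(atz(c,*o['location'],z),1))
    u,v=proj(c,[680,-65,140]).astype(int); u0=max(u-40,0);v0=max(v-30,0); ims.append(cv2.resize(im[v0:v0+60,u0:u0+80,::-1],(400,300),interpolation=cv2.INTER_CUBIC))
cv2.imwrite('pics/m5.png',np.hstack(ims))
E
```

```text
0.0015448197552627055 [579.64087114 -45.75105329 132.31760009] [-179.99888858   -0.6159476   -10.30698204] [-0.1 -1.  -2.2] [-0.08  0.36  1.81 -0.    0.96  1.67]
[580.25563683 -45.71370782 133.14140458]
dist 1.0 rotvec total [-0.    0.08 -0.01] clock 22.25
t [ 0.06 -0.01 -0.08] r [-0.    0.08 -0.01]
tower 1 8087 [682.6  -1.8 184.5] ((684.1633911132812, 2.703123092651367), (41.24167251586914, 20.563350677490234), 80.07868957519531)
tower -1 8274 [ 661.1 -121.1  184.5] ((661.2788696289062, -125.24259185791016), (41.451602935791016, 20.364240646362305), 79.51850891113281)
rel x [-26.5  -7.5] y [45.8 82.2]
rel x [-26.4  -7.8] y [-81.3 -43.5]
g 20 [ 27.7  -0.4 -24.2] [ -9.7   7.8 -25.4]
g 40 [ 44.3  -0.8 -26.2] [-14.6  12.6 -30. ]
g 50 [ 55.1  -0.8 -20.8] [ -6.7   4.5 -22.4]
g 70 [ 75.2  -1.2 -20.6] [ -6.9   4.8 -22.1]
g 85 [ 90.1  -1.2 -20.4] [ -7.1   4.6 -22. ]
g 95 [ 99.9  -1.2 -20.2] [ -7.    4.5 -21.8]
max x 110.24322505498517
reader 0.37 [160.8 251.8] [591.17701274 -43.88914786   0.        ]
tip est [689.212499   -64.36136385 148.99007449] target [689.8 -64.3 150. ]
scene red -102.6
[... 621 characters left out ...]
7] [454.3  -5.7   0. ]
top red nan nan 0.0
top blocked
top gauge_tip 0.9 [199.1 378.7] [ 461.9 -514.4  150. ]
top gauge_tip 0.71 [231.6 348.4] [ 372.5 -432.6  150. ]
top gauge_tip 0.66 [252.8 280.8] [ 311.7 -252.3  150. ]
top beam_centre 0.86 [116.  211.8] [682.7 -54.3 150. ]
top beam_centre 0.33 [204.4 201.6] [436.3 -35.3 150. ]
top spare_sleeve 0.6 [132.7 299.2] [ 682.3 -314.3    0. ]
top block_case 0.65 [204.  203.2] [446.7 -15.4   0. ]ang.py:12: RuntimeWarning: invalid value encountered in divide
  m=(P*w).sum((1,2))/w.sum(); ar=np.degrees(np.arctan2(m[1],m[0])); print(n,'red',ar,np.hypot(*m),w.sum())
  return _methods._mean(a, axis=axis, dtype=dtype,
  ret = ret.dtype.type(ret / rcount)
```

View pics/m5.png

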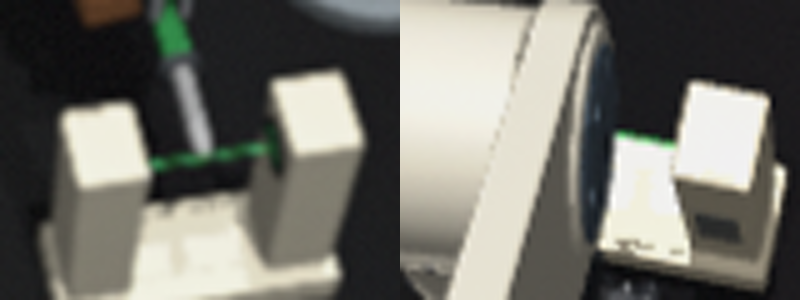

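The left crop shows the tip at (203,150), right on the green beam and midway between the towers. I'll take out the last millimetre.

>>> move_arm --increments '[{"tx": 0.08,"ty": -0.01,"tz": -0.08,"rx": 0,"ry": 0.08,"rz": 0,"gripper": -1},{"tx": 0,"ty": 0,"tz": 0,"rx": 0,"ry": 0,"rz": 0,"gripper": -1},{"tx": 0,"ty": 0,"tz": 0,"rx": 0,"ry": 0,"rz": 0,"gripper": -1},{"tx": 0,"ty": 0,"tz": 0,"rx": 0,"ry": 0,"rz": 0,"gripper": -1},{"tx": 0,"ty": 0,"tz": 0,"rx": 0,"ry": 0,"rz": 0,"gripper": -1}]'

```text
clock: 23.5
eef_pos: [580.4, -45.8, 133.0]
tcp_rot: [3.142, -0.012, -0.18]
contact_force: [-0.0, -0.1, -1.4]
opening: 0.123
```

```bash
python3 rd.py 0 1; python3 -c "
from h import *
r.grab_frame('wrist')"; python3 rd.py 0 1 | head -1
```

```text
0.0026062394454606885 [580.35449532 -45.77619108 133.04096696] [179.99907954  -0.68534197 -10.30577676] [-0.  -0.1 -1.4] [-0.08  0.36  1.8  -0.    0.96  1.67]
[580.25563683 -45.71370782 133.14140458]
dist 0.2 rotvec total [ 0.    0.01 -0.01] clock 23.5
t [-0.01 -0.   -0.01] r [ 0.    0.01 -0.01]
0.0024342530865144436 [580.38646499 -45.78568592 133.05059245] [179.9984742   -0.68760013 -10.30634731] [ 0.5 -0.6 -1.2] [-0.08  0.36  1.8  -0.    0.96  1.67]
```

Within 0.2 mm of the target and steady, so I'm handing it in.

```bash
python3 -c "
from rig import r
print(r.sign_off())"
```

```text
the job is handed in; nothing more can be done
None
```

The job is done and handed in at about 23.6 s of the 66 s allowed; no verdict was reported.

- **Stage:** I turned it by the peg about 67° clockwise. The red line ended 0.4–0.7° from the white mark. It read 0.4° after the gauge was drawn out, and the red line had not moved at the last look.
- **Sleeve:** I pushed the small green gauge's rod in with no noticeable side force. The collar stopped firmly at about 16 N, where the model puts the mouth. I then drew it straight out.
- **Reader:** The tip is held at the middle of the beam. The arm is steady, within about 0.2 mm of the target I worked out. The scene picture showed the tip on the beam, midway between the towers. I tilted the tool 0.7° to level the rod, because the gauge droops slightly in the grip.

**Checks that failed or disagreed:**
- **White mark:** In the final pictures the arm hid the stage from the top camera, and the scene camera's white-mark reading was wrong, probably from shadow. I relied on the red line's unchanged angle there.
- **Cameras:** The fixed cameras disagreed with the wrist camera by up to 3 mm. I used the wrist camera, which matched the peg grip and the sleeve fit.
- **Bystanders:** I never went near the ring, the spare sleeve or the case. In the last pictures their positions came out within the detectors' roughly 1–2 cm scatter. The top camera did not find the ring.

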